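# Load, close and start the bench disinfector in a physiotherapy clinic

### The job

Get the used suction cups disinfected: lift the loose lid off the bench disinfector and set it aside, and stand every suction cup from the drain mat upright on the chamber floor. Put the lid back so that it sits flush on the rim all round, swing the wire bail over it and press it down until it snaps home in its catch, and then turn the timer knob clockwise past its click to the running position. Do not disturb the other things on the bench.

Things in the scene. Friction and masses are not known exactly. Their poses are not given: they have to be found in the camera images.
- unit: bench disinfector, fixed: white plinth 250 x 270 x 20 mm carrying a steel chamber 220 (its x) x 150 mm (its y), walls 4 mm, rim 105 mm above the bench. Origin on the bench under the chamber's centre; x along the chamber away from the control pod, y towards the bail's hinge, z up. Pod with the timer knob at its near end, x -218 to -126 mm, top 71 mm up
- chamber_floor (a point): centre of the chamber's inner floor, 24 mm above the bench, 81 mm below the rim; the floor measures 212 x 142 mm. Four cups fit side by side at about x = +-50, y = +-34 mm in the disinfector's frame
- lid: loose aluminium lid 236 x 166 mm, 320 g, with a down-turned lip 14 mm deep that goes outside the rim with 5 mm play per side. Origin at the centre of the lip's lower edge, x along its long side, z up. Seated, the top plate lies on the rim: origin 91 mm above the bench over the disinfector's origin, long sides parallel, either way round. Starts on the chamber. On the bench it stands on its lip
- lid_grip (a point): middle of the lid's handle, a black round bar 14 mm thick, 90 mm long along the lid's x, its axis 54 mm above the lid's origin and 36 mm above its top face
- lid_rest (a point): a point of the bench right of the disinfector; 120 mm (x) and 90 mm (y) either way round it the bench is clear, so that the lid can be laid there. Any other free place does as well
- bail (a joint): bail's swing, rad: 0 = closed over the lid, cross bar in the catch; grows as it swings up and over to the disinfector's +y; stop at 2.0; starts open at 1.7 to 1.95. Stiff hinge: stays where it is left (1 to 2 N at the cross bar move it). In the last 14 mm the cross bar must be pressed past two spring balls (about 10 N in all), then it snaps to 0. It cannot close over a lid that is not flush
- bail_grip (a point): middle of the bail's cross bar: black sleeve 14 mm thick, 60 mm long, parallel to the disinfector's x, 214 mm from the hinge axis. Two wire arms 180 mm apart join it to the hinge and lie on the lid either side of the handle when closed; the sleeve is then at y = -116 mm, 114 mm above the bench, 26 mm from the lid's edge, and free on both sides for fingers
- bail_hinge (a point): middle of the bail's hinge axis: parallel to the disinfector's x, at its y = +98 mm, 114 mm above the bench; its ears reach 121 mm up
- catch (a point): middle of the catch, where the cross bar rests when closed (y = -116 mm, 114 mm above the bench); its two sprung clips stand at x = +-55 mm, on uprights at y = -142 mm that reach 134 mm up
- timer (a joint): turn of the timer knob, rad: 0 = off, grows clockwise seen from above; a sprung detent resists from 0.2 (about 0.12 N m) to a hump at 0.6; past it the knob clicks on to about 1.0, the running position, up to the stop at 1.25. Let go before the hump, it springs back
- timer_grip (a point): on the knob's vertical axis at gripping height, 108 mm above the bench: an upright bar grip 46 mm long, 14 mm thick and 32 mm high on a disc 48 mm across; at 0 the bar lies along the disinfector's x and it turns with the joint
- cup1: suction electrode cup, up to four alike: flared rigid skirt 62 mm wide, 34 mm high, under a black cap 38 mm wide (straight-sided from 40 to 64 mm up); 73 mm tall, 100 g, weighted foot, cable unplugged. Origin at the centre of its foot, z up. Starts standing on the flat 3 mm black drain mat left of the disinfector. None when absent in this run (or in the fingers)
- cup2: suction electrode cup, up to four alike: flared rigid skirt 62 mm wide, 34 mm high, under a black cap 38 mm wide (straight-sided from 40 to 64 mm up); 73 mm tall, 100 g, weighted foot, cable unplugged. Origin at the centre of its foot, z up. Starts standing on the flat 3 mm black drain mat left of the disinfector. None when absent in this run (or in the fingers)
- cup3: suction electrode cup, up to four alike: flared rigid skirt 62 mm wide, 34 mm high, under a black cap 38 mm wide (straight-sided from 40 to 64 mm up); 73 mm tall, 100 g, weighted foot, cable unplugged. Origin at the centre of its foot, z up. Starts standing on the flat 3 mm black drain mat left of the disinfector. None when absent in this run (or in the fingers)
- cup4: suction electrode cup, up to four alike: flared rigid skirt 62 mm wide, 34 mm high, under a black cap 38 mm wide (straight-sided from 40 to 64 mm up); 73 mm tall, 100 g, weighted foot, cable unplugged. Origin at the centre of its foot, z up. Starts standing on the flat 3 mm black drain mat left of the disinfector. None when absent in this run (or in the fingers)
- probe: bystander: ultrasound treatment head, white handle and steel disc, 175 mm long, lying on the bench beyond the mat; origin under its middle. Must stay where it is
- roller: bystander: black roller electrode with two steel balls, 160 mm long, 26 mm high, lying near the robot, right of the control pod; origin under its middle. Must stay where it is
- gel: bystander: clear gel bottle 60 mm across, 160 mm tall, standing far right; origin at its foot. Must stay where it is
- lotion: bystander: yellowish lotion bottle 58 mm across, 170 mm tall, standing far left of the disinfector; origin at its foot. Must stay where it is
- dish: bystander: shallow steel dish 116 mm across, 35 mm high, on the right; origin at its foot. Must stay where it is
- jar: bystander: glass jar 80 mm across, 100 mm tall, far left; origin at its foot. Must stay where it is
- hammer: bystander: reflex hammer 195 mm long, 24 mm high, lying near the robot on the right; origin under its middle. Must stay where it is
Not all that is in view belongs to the job. Leave any red look-alike of the cup3 alone. Leave any red look-alike of the cup2 alone.

How it is judged:
By the outcome, as a careful person would: the job done as asked, in the order asked, and still so for the second after the job is handed in, with the robot touching nothing.
Of cup1, cup2, cup3, cup4 only 2 to 4 are there at a start; the rules pass over those that are not, and their reading is None.
At some moment in a run one of cup1, cup2, cup3, cup4 may be knocked a few centimetres aside while the robot is not near it.
Once in a run the grip may slacken for a moment while it holds something.
It also fails if it takes over 210 s, if anything falls off the work surface, if the arm or the gripper's body presses on something with over 40 N, if the wrist force passes 120 N, or if a joint passes its speed limit or range.

### The arm

A 6-joint arm with a two-finger parallel gripper is mounted at the origin on the work surface. World frame = base frame: x ahead of the robot, y to its left, z up, the work surface at z = 0. Lengths are in mm, angles in degrees, forces in N, time in s.
With the tool pointing down it reaches from about 375 to 900 mm from the base axis. Payload 3.1 kg.
Tool frame: the origin (TCP) lies on the mounting face of the last link; the fingertips stand 182 mm ahead of it and the grasp point (between the pads) lies 164 mm ahead of it (manip.finger_overhang is the distance from the TCP to the fingertips, in mm); z points along the fingers, y is the direction in which the jaws open and shut (so a half turn about z gives the same grasp; the last joint's range is limited). The gripper opens to 87 mm and grips with 3 to 60 N. Pads are 19 mm wide; open, the fingers measure 117 mm over their backs; the gripper's body (75 mm by 190 mm) begins 51 mm behind the grasp point.
Start: joints at [60.762, 30.224, 82.088, -0, 67.689, -10.227], TCP at [203.55, 590.902, 404.748] pointing down, gripper open.
Joint ranges: [-176.69, 176.69], [-43.24, 126.21], [12.49, 139.97], [-82, 262], [0, 151.66], [-163.58, 163.58]. Speed limits (degrees/s): [159.86, 159.86, 180, 180, 180, 180].

### API

Orientations are given as a 3x3 rotation matrix whose columns are the frame's x, y, z axes.
In Python, from station import manip gives the robot as it stands. The module is installed in compiled form; this text tells all that it offers.
- The arm moves only by the tool servo_tool, never from a script. Its argument "targets" is a list of rows, each an object with "travel": the shift along the tool's x, y, z as a fraction of full scale, a list of three; "dr": the turn, a rotation vector about the tool's x, y, z as a fraction of full scale, a list of three; "hand": the opening, from 0 (shut) to 1 (fully open). A call has 1 to 10 rows; each row is the pose to reach, as a shift and turn from the pose measured when the call began, along the tool's axes at that moment; what a row does not reach only later rows make up. Full scale, the value 1, is 300 mm for a shift and pi/4 rad for a turn. A row lasts 1/10 s, in which the tool goes at most 50 mm and 8.59 degrees, less where a joint would pass 70% of its speed; a pose out of reach is approached as far as the arm can. A call with a number of a shift or a turn outside -1 to 1 is refused whole. A call with a gripper value outside its range is refused whole. The fingers move at their own pace and stop on an object; "force" is the grip in N (left out, the last holds). Time passes only in rows, so rows that repeat a pose let the fingers close. It gives the time, the measured TCP pose, the force and the opening at its end, in the units of the state.
- manip.sense(): the state, without advancing time (a new reading comes with each control period).
- manip.snapshot(name): name is "scene" or "top" or "wrist"; returns a dict with "img" (384x512x3 uint8, red, green, blue), "intrinsics" (3x3 intrinsics, pixels), "R" (3x3) and "t" (3): a world point X has camera coordinates R X + t. Camera axes: x right, y down, z forward; pixel columns grow to the right and rows downward; lengths in mm; the calibration is good to about 2 mm. A picture is of the moment at which its call begins. There is no depth.
- manip.sign_off(): hands the job in, once; it reports no verdict.
The state is a dict: "time_s": time; "qpos": joint angles; "dq": joint speeds; "joint_efforts": joint torques, N m; "position": TCP position; "eef_rot": TCP orientation; "contact_force": force on the tool from outside, world axes, zero at the start; "ft_torque": the same for the moment, N m; "opening": finger opening in mm.
Only numpy, scipy, OpenCV 4.12 (cv2) and the standard library are available. Lean on these libraries where they do the work, as an engineer would, in place of code of your own. Each camera call takes 0.05 s, during which the arm holds its last target.

## Working session

There is one attempt and no reset: what is moved stays moved. The work goes in short steps, Python scripts to look and compute and a tool call to move; the robot and the scene stay as the last step left them, time stands still between calls to the robot, and variables do not carry over. Pictures are saved under pics/ and viewed, and the job is handed in when it is done.

Besides the shell and the picture viewer there is one more tool, called after "Emit:" by a JSON object that holds its "api" and its "payload", one argument or row to a line. servo_tool: Moves the arm, as the interface text tells. Shift numbers are shares of 300 mm and turn numbers shares of pi/4 rad, none past 1 either way. Its arguments: {"type":"object","properties":{"targets":{"type":"array"},"force":{"type":"number"}},"required":["targets"]}

```bash
mkdir -p pics
cat > h.py <<'E'
from station import manip
import numpy as np, cv2
def snap(n,f):
    s=manip.snapshot(n); cv2.imwrite('pics/'+f+'.png',s['img'][:,:,::-1]); np.savez('pics/'+f,**s); return s
def ld(f): return dict(np.load('pics/'+f+'.npz'))
def ray(s,u,v,z):
    K,R,t=s['intrinsics'],s['R'],s['t']; c=-R.T@t; d=R.T@np.linalg.inv(K)@np.array([u,v,1.]); return c+d*(z-c[2])/d[2]
def proj(s,X):
    p=s['intrinsics']@(s['R']@np.array(X,float)+s['t']); return p[:2]/p[2]
E
python3 - <<'E'
from h import *
for n in ['scene','top','wrist']:
    s=snap(n,n+'0'); print(n,s['intrinsics'][0],s['intrinsics'][1],s['R'].round(3).tolist(),(-s['R'].T@s['t']).round(0))
print(manip.sense())
E
```

```text
scene [393.15254292   0.         254.62000568] [  0.         393.15254292 189.7646391 ] [[-0.813, 0.582, 0.007], [0.364, 0.519, -0.774], [-0.454, -0.626, -0.634]] [1183.  908. 1006.]
top [492.78378581   0.         259.64393807] [  0.         492.78378581 195.3642944 ] [[0.009, -1.0, -0.006], [-0.985, -0.007, -0.175], [0.175, 0.007, -0.985]] [ 273.   28. 1485.]
wrist [272.84964382   0.         258.54011054] [  0.         272.84964382 193.46528153] [[0.326, 0.945, -0.002], [0.905, -0.312, 0.289], [0.272, -0.096, -0.957]] [128. 616. 384.]
{'time_s': 0.15, 'qpos': array([ 6.07638777e+01,  3.02664800e+01,  8.21388052e+01, -1.03083274e-03,
        6.76896206e+01, -1.02238702e+01]), 'dq': array([-0.00964859, -0.04381974, -0.15358134, -0.01457614, -0.01181479,
        0.02273215]), 'joint_efforts': array([ 3.62465989e-04, -4.40427768e+01, -1.76841527e+01,  6.32995809e-02,
        5.52957959e-02, -9.58664214e-05]), 'position': array([203.41701113, 590.69758545, 404.0028608 ]), 'eef_rot': array([[-9.45451054e-01,  3.25763216e-01, -7.94487232e-04],
       [ 3.25764067e-01,  9.45449978e-01, -1.45354456e-03],
       [ 2.77636586e-04, -1.63307063e-03, -9.99998628e-01]]), 'contact_force': array([0.20917204, 0.76580818, 0.64136491]), 'ft_torque': array([0.01528755, 0.0010167 , 0.03572667]), 'opening': 87.00000849294263}
```

View pics/scene0.png

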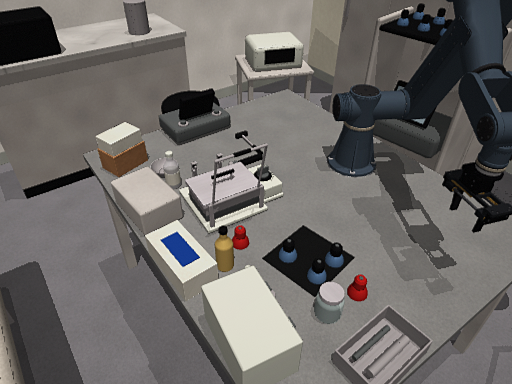

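View pics/top0.png

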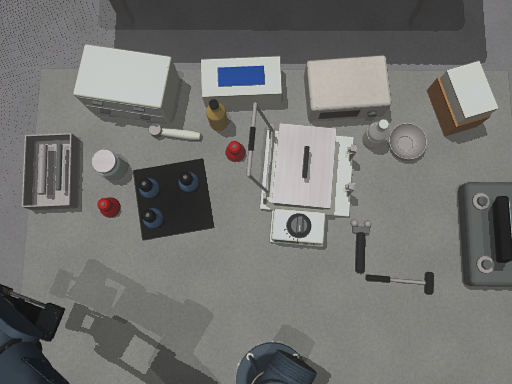

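View pics/wrist0.png

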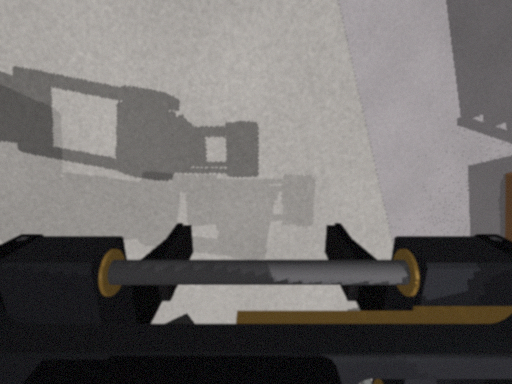

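Run:
```python
from h import *
s=ld('top0'); im=s['img'][:,:,::-1]
cv2.imwrite('pics/c1.png',cv2.resize(im[85:260,85:385],None,fx=2.6,fy=2.6,interpolation=cv2.INTER_CUBIC))
hsv=cv2.cvtColor(np.ascontiguousarray(im),cv2.COLOR_BGR2HSV)
m=cv2.inRange(hsv,(95,60,40),(125,255,255)); m[:,:85]=0;m[:150]=0;m[250:]=0;m[:,230:]=0
n,l,st,c=cv2.connectedComponentsWithStats(m)
for i in range(1,n):
    if st[i,4]>20: print(st[i],c[i].round(1),ray(s,*c[i],20).round(0))
```

```text
[178 172  21  20 177] [189.4 183.9] [567. 252.  20.]
[139 178  20  20 188] [150.7 189.4] [549. 369.  20.]
[142 208  21  20 189] [154.8 218.9] [459. 353.  20.]
```

View pics/c1.png

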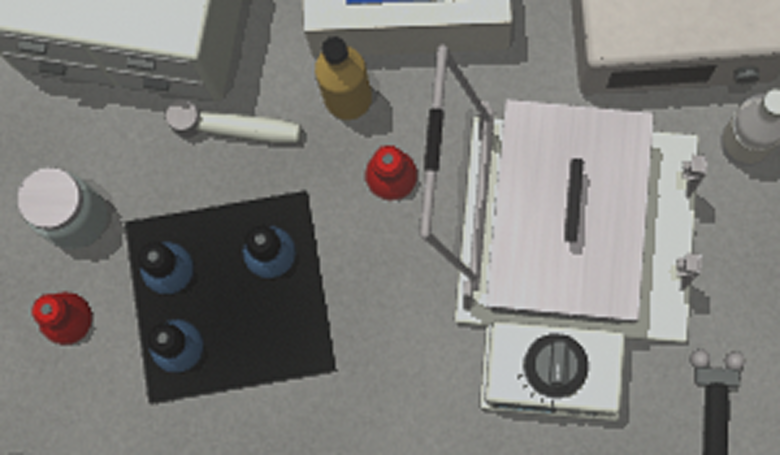

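Run:
```python
from h import *
s=ld('top0'); f=lambda u,v,z: ray(s,u/2.6+85-.3,v/2.6+85-.3,z)
im=cv2.cvtColor(s['img'],cv2.COLOR_RGB2GRAY)
L=[f(*p,109) for p in [(506,100),(653,113),(640,320),(487,307)]]
for p in L: print('lid',p.round(1))
c=np.mean(L,0); print(c, [np.linalg.norm(L[i]-L[i-1]).round(1) for i in range(4)])
ax=(L[0]-L[3])+(L[1]-L[2]); print('yaw',np.degrees(np.arctan2(ax[1],ax[0])))
ay=(L[0]-L[1])+(L[3]-L[2]); print('yaw y',np.degrees(np.arctan2(-ay[0],ay[1])))
h=[f(576,160,152),f(572,240,152)];print('handle',h,np.mean(h,0))
P=[f(697,135,20),f(687,342,20),f(457,325,20)]; print('plinth',P,np.mean([P[0],P[2]],0))
print('knob disc',f(555,366,76),f(558,362,124), 'podtop',[f(*p,71) for p in [(491,322),(624,331),(617,412),(487,402)]])
print('sleeve ends z310',f(437,110,310),f(432,168,310))
```

```text
lid [731.6 -17.2 109. ]
lid [ 717.5 -181.4  109. ]
lid [ 483.6 -163.   109. ]
lid [496.6   3.1 109. ]
[607.33053919 -89.63554382 109.        ] [np.float64(235.8), np.float64(164.8), np.float64(234.6), np.float64(166.6)]
yaw -4.717476562683721
yaw y -4.688295055093858
handle [array([650.47353255, -91.16769568, 152.        ]), array([562.49204737, -86.21828674, 152.        ])] [606.48278996 -88.69299121 152.        ]
plinth [array([ 719.45727039, -246.52242196,   20.        ]), array([ 472.00980002, -228.97593311,   20.        ]), array([489.74757891,  36.01654858,  20.        ])] [ 604.60242465 -105.25293669   20.        ]
knob disc [436.55028859 -72.90772858  76.        ] [435.30192175 -72.69482031 124.        ] podtop [array([485.88339425,  -2.16133206,  71.        ]), array([ 476.89285294, -150.25113596,   71.        ]), array([ 386.77223716, -141.24413859,   71.        ]), array([396.62710511,   1.92555959,  71.        ])]
sleeve ends z310 [654.22453587  55.2394366  310.        ] [596.98068792  59.34583973 310.        ]
```

```bash
cat >> h.py <<'E'
from scipy.spatial.transform import Rotation as Ro
def go(x,y,ztip,yaw,s=None):
    """target: grasp point x,y,z ; yaw deg of tool y axis from world +y (ccw)"""
    s=s or manip.sense(); R=s['eef_rot']; p=s['position']
    a=np.radians(yaw); Y=np.array([-np.sin(a),np.cos(a),0]); Z=np.array([0,0,-1.]); X=np.cross(Y,Z)
    T=np.column_stack([X,Y,Z]); 
    tcp=np.array([x,y,ztip+164.])
    tr=R.T@(tcp-p)/300; dr=Ro.from_matrix(R.T@T).as_rotvec()/(np.pi/4)
    print('t=%.1f travel'%s['time_s'],tr.round(3).tolist(),'dr',dr.round(3).tolist(),'|mm|',round(np.linalg.norm(tcp-p)))
def st():
    s=manip.sense(); R=s['eef_rot']
    print('t',round(s['time_s'],2),'grasp',(s['position']+164*R[:,2]).round(1),'yaw',np.degrees(np.arctan2(-R[0,1],R[1,1])).round(2),'tilt',np.degrees(np.arccos(-R[2,2])).round(2),'F',s['contact_force'].round(1),'T',s['ft_torque'].round(2),'op',round(s['opening'],1))
E
python3 - <<'E'
from h import *
s=ld('top0')
for n,u,v,z in [('dish',408,141,35),('dishbot',408,160,20),('gelbase',376,143,0),('rollertop',360,221,15),('rollerL',372,228,20),('rollerend',360,272,10),('hamR',434,272,20),('hamL',366,278,10),('restctr',412,212,0)]:
    print(n,ray(s,u,v,z).round(0))
st(); go(405,250,400,-4.5); go(606.5,-89.5,400,-4.5)
E
```

```text
dish [ 702. -411.   35.]
dishbot [ 647. -413.   20.]
gelbase [ 705. -322.    0.]
rollertop [ 459. -263.   15.]
rollerL [ 437. -297.   20.]
rollerend [ 307. -260.   10.]
hamR [ 309. -474.   20.]
hamL [ 290. -277.   10.]
restctr [ 489. -424.    0.]
t 0.15 grasp [203.3 590.5 240. ] yaw -19.01 tilt 0.09 F [0.2 0.8 0.6] T [0.02 0.   0.04] op 87.0
t=0.1 travel [-1.005, -0.856, -0.532] dr [-0.002, -0.001, -0.322] |mm| 427
t=0.1 travel [-2.009, -1.707, -0.531] dr [-0.002, -0.001, -0.322] |mm| 807
```

Emit:
{"api": "servo_tool", "payload": {
  "targets": [
    {"travel": [-0.1, -0.1, -0.16], "dr": [0, 0, -0.05], "hand": 1},
    {"travel": [-0.2, -0.2, -0.32], "dr": [0, 0, -0.15], "hand": 1},
    {"travel": [-0.32, -0.3, -0.45], "dr": [0, 0, -0.25], "hand": 1},
    {"travel": [-0.45, -0.4, -0.53], "dr": [0, 0, -0.322], "hand": 1},
    {"travel": [-0.58, -0.5, -0.53], "dr": [0, 0, -0.322], "hand": 1},
    {"travel": [-0.7, -0.6, -0.53], "dr": [0, 0, -0.322], "hand": 1},
    {"travel": [-0.8, -0.7, -0.53], "dr": [0, 0, -0.322], "hand": 1},
    {"travel": [-0.9, -0.78, -0.53], "dr": [0, 0, -0.322], "hand": 1},
    {"travel": [-1, -0.856, -0.53], "dr": [0, 0, -0.322], "hand": 1},
    {"travel": [-1, -0.856, -0.53], "dr": [0, 0, -0.322], "hand": 1}
  ]
}}

```text
time_s: 1.15
position: [406.3, 246.3, 563.2]
eef_rot: [[-0.996, 0.087, 0.001], [0.087, 0.996, -0.004], [-0.001, -0.004, -1.0]]
contact_force: [0.7, -0.4, 0.2]
opening: 87.2
```

Run:
```python
from h import *
snap('wrist','w1'); st(); go(606.5,-89.5,400,-4.5)
```

```text
t 1.2 grasp [405.  247.6 399.1] yaw -4.87 tilt 0.13 F [-0.3  0.8  0.3] T [ 0.06  0.05 -0.06] op 86.8
t=1.2 travel [-0.764, -1.064, -0.002] dr [-0.003, -0.001, -0.008] |mm| 393
```

View pics/w1.png

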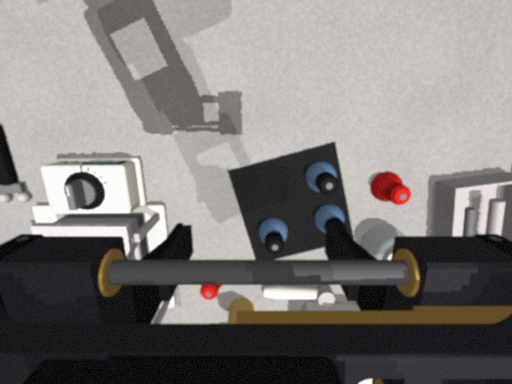

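Emit:
{"api": "servo_tool", "payload": {
  "targets": [
    {"travel": [-0.1, -0.13, 0], "dr": [0, 0, 0], "hand": 1},
    {"travel": [-0.2, -0.26, 0], "dr": [0, 0, 0], "hand": 1},
    {"travel": [-0.3, -0.39, 0], "dr": [0, 0, 0], "hand": 1},
    {"travel": [-0.4, -0.52, 0], "dr": [0, 0, 0], "hand": 1},
    {"travel": [-0.5, -0.65, 0], "dr": [0, 0, 0], "hand": 1},
    {"travel": [-0.58, -0.78, 0], "dr": [0, 0, 0], "hand": 1},
    {"travel": [-0.66, -0.9, 0], "dr": [0, 0, 0], "hand": 1},
    {"travel": [-0.72, -0.97, 0.05], "dr": [0, 0, 0], "hand": 1},
    {"travel": [-0.764, -1, 0.1], "dr": [0, 0, 0], "hand": 1},
    {"travel": [-0.764, -1, 0.1], "dr": [0, 0, 0], "hand": 1}
  ]
}}

```text
time_s: 2.2
position: [608.9, -70.5, 530.2]
eef_rot: [[-0.996, 0.085, -0.006], [0.085, 0.996, 0.0], [0.006, -0.0, -1.0]]
contact_force: [0.7, -0.3, -0.1]
opening: 86.7
```

Run:
```python
from h import *
snap('wrist','w2');snap('top','top2'); st(); go(606.5,-89.5,220,-4.5); go(606.5,-89.5,147,-4.5)
```

```text
t 2.3 grasp [607.4 -69.1 368.9] yaw -4.79 tilt 0.19 F [-0.5  0.9  0.6] T [0.02 0.06 0.02] op 86.9
t=2.3 travel [-0.003, -0.068, 0.496] dr [-0.001, -0.004, -0.006] |mm| 150
t=2.3 travel [-0.003, -0.068, 0.74] dr [-0.001, -0.004, -0.006] |mm| 223
```

View pics/w2.png

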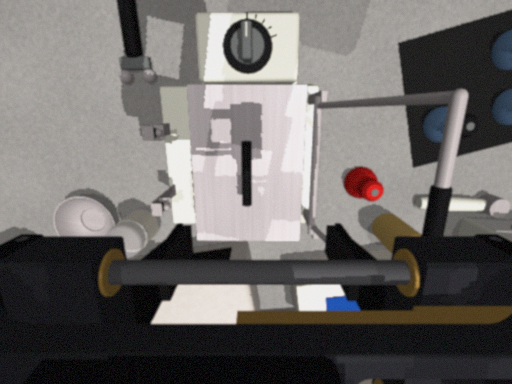

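Run:
```python
from h import *
s=ld('w2'); 
im=s['img'][:,:,::-1]; cv2.imwrite('pics/c2.png',cv2.resize(im[0:250,130:340],None,fx=2.4,fy=2.4,interpolation=cv2.INTER_CUBIC))
for n,u,v,z in [('lidA',188,86,109),('lidB',307,84,109),('lidC',301,240,109),('lidD',195,240,109),('h1',247,142,152),('h2',247,205,152),('knobtop',247,37,124),('knob',247,45,85),('clip',155,131,134),('clip2',165,205,134),('podL',197,13,71),('podR',299,13,71),('pod',299,81,71),('pod',199,80,71)]: print(n,ray(s,u,v,z).round(1))
```

```text
lidA [ 485.2 -158.6  109. ]
lidB [496.7   4.7 109. ]
lidC [731.3 -13.4 109. ]
lidD [ 716.7 -184.3  109. ]
h1 [563.8 -82.9 152. ]
h2 [649.9 -91.4 152. ]
knobtop [435.9 -71.6 124. ]
knob [436.5 -73.2  85. ]
clip [ 540.3 -206.2  134. ]
clip2 [ 645.7 -212.   134. ]
podL [ 387.2 -139.7   71. ]
podR [399.5   3.3  71. ]
pod [488.4  -0.6  71. ]
pod [ 474.2 -149.8   71. ]
```

View pics/c2.png

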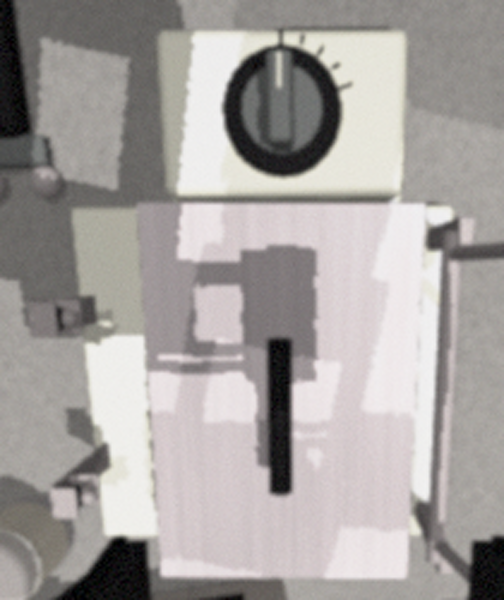

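Emit:
{"api": "servo_tool", "payload": {
  "targets": [
    {"travel": [0, -0.03, 0.1], "dr": [0, 0, 0], "hand": 1},
    {"travel": [0, -0.065, 0.22], "dr": [0, 0, 0], "hand": 1},
    {"travel": [0, -0.065, 0.34], "dr": [0, 0, 0], "hand": 1},
    {"travel": [0, -0.065, 0.46], "dr": [0, 0, 0], "hand": 1},
    {"travel": [0, -0.065, 0.56], "dr": [0, 0, 0], "hand": 1},
    {"travel": [0, -0.065, 0.64], "dr": [0, 0, 0], "hand": 1},
    {"travel": [0, -0.065, 0.7], "dr": [0, 0, 0], "hand": 1},
    {"travel": [0, -0.065, 0.745], "dr": [0, 0, 0], "hand": 1},
    {"travel": [0, -0.065, 0.745], "dr": [0, 0, 0], "hand": 1},
    {"travel": [0, -0.065, 0.745], "dr": [0, 0, 0], "hand": 1}
  ]
}}

```text
time_s: 3.3
position: [605.9, -87.8, 310.5]
eef_rot: [[-0.997, 0.082, -0.002], [0.082, 0.997, -0.001], [0.002, -0.001, -1.0]]
contact_force: [0.0, 0.1, -0.2]
opening: 87.1
```

Run:
```python
from h import *
snap('wrist','w3'); st(); go(607,-88.5,145,-4.7)
```

```text
t 3.35 grasp [605.9 -88.3 146.9] yaw -4.75 tilt 0.08 F [ 0.1 -0.7  0.7] T [-0.   -0.03 -0.  ] op 87.2
t=3.4 travel [-0.003, -0.001, 0.006] dr [-0.002, -0.001, -0.001] |mm| 2
```

View pics/w3.png

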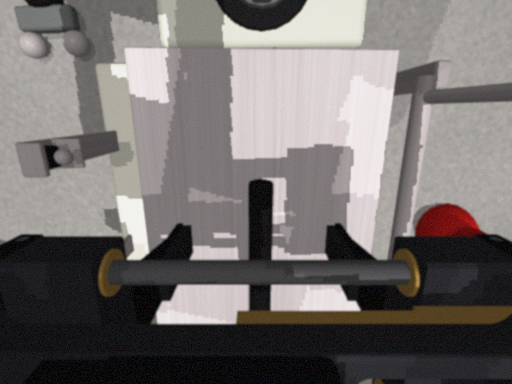

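Emit:
{"api": "servo_tool", "payload": {
  "targets": [
    {"travel": [0, 0, 0.006], "dr": [0, 0, 0], "hand": 0},
    {"travel": [0, 0, 0.006], "dr": [0, 0, 0], "hand": 0},
    {"travel": [0, 0, 0.006], "dr": [0, 0, 0], "hand": 0},
    {"travel": [0, 0, 0.006], "dr": [0, 0, 0], "hand": 0},
    {"travel": [0, 0, 0.006], "dr": [0, 0, 0], "hand": 0},
    {"travel": [0, 0, 0.006], "dr": [0, 0, 0], "hand": 0},
    {"travel": [0, 0, 0.006], "dr": [0, 0, 0], "hand": 0},
    {"travel": [0, 0, 0.006], "dr": [0, 0, 0], "hand": 0}
  ],
  "force": 45
}}

```text
time_s: 4.15
position: [606.1, -88.1, 309.0]
eef_rot: [[-0.997, 0.083, -0.001], [0.083, 0.997, -0.001], [0.001, -0.001, -1.0]]
contact_force: [0.5, -0.5, -0.7]
opening: 31.2
```

Run:
```python
from h import *
st(); go(607,-88.5,215,-4.7)
```

```text
t 4.15 grasp [605.9 -88.3 145. ] yaw -4.75 tilt 0.08 F [ 0.5 -0.5 -0.7] T [-0.01  0.04  0.03] op 31.2
t=4.2 travel [-0.003, -0.001, -0.233] dr [-0.002, -0.001, -0.001] |mm| 70
```

Fingers move ~70 mm/s; closing on.

Emit:
{"api": "servo_tool", "payload": {
  "targets": [
    {"travel": [0, 0, 0], "dr": [0, 0, 0], "hand": 0},
    {"travel": [0, 0, 0], "dr": [0, 0, 0], "hand": 0},
    {"travel": [0, 0, 0], "dr": [0, 0, 0], "hand": 0},
    {"travel": [0, 0, 0], "dr": [0, 0, 0], "hand": 0},
    {"travel": [0, 0, -0.02], "dr": [0, 0, 0], "hand": 0},
    {"travel": [0, 0, -0.06], "dr": [0, 0, 0], "hand": 0},
    {"travel": [0, 0, -0.1], "dr": [0, 0, 0], "hand": 0},
    {"travel": [0, 0, -0.14], "dr": [0, 0, 0], "hand": 0},
    {"travel": [0, 0, -0.18], "dr": [0, 0, 0], "hand": 0},
    {"travel": [0, 0, -0.18], "dr": [0, 0, 0], "hand": 0}
  ]
}}

```text
time_s: 5.15
position: [606.8, -88.3, 365.8]
eef_rot: [[-0.997, 0.083, 0.004], [0.083, 0.997, -0.003], [-0.004, -0.003, -1.0]]
contact_force: [-0.3, -0.1, -3.6]
opening: 12.5
```

Run:
```python
from h import *
snap('wrist','w4'); st(); go(500,-415,215,-4.7);
```

```text
t 5.2 grasp [606.8 -88.5 200.6] yaw -4.75 tilt 0.18 F [-0.1 -0.  -3.8] T [ 0.03 -0.01  0.  ] op 12.7
t=5.2 travel [0.263, -1.115, -0.046] dr [-0.003, 0.003, -0.001] |mm| 344
```

View pics/w4.png

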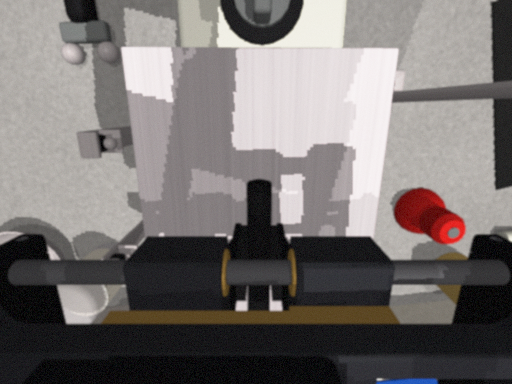

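Emit:
{"api": "servo_tool", "payload": {
  "targets": [
    {"travel": [0.06, 0, -0.03], "dr": [0, 0, 0], "hand": 0},
    {"travel": [0.14, 0, -0.05], "dr": [0, 0, 0], "hand": 0},
    {"travel": [0.22, -0.03, -0.05], "dr": [0, 0, 0], "hand": 0},
    {"travel": [0.26, -0.1, -0.05], "dr": [0, 0, 0], "hand": 0},
    {"travel": [0.27, -0.2, -0.05], "dr": [0, 0, 0], "hand": 0},
    {"travel": [0.27, -0.32, -0.05], "dr": [0, 0, 0], "hand": 0},
    {"travel": [0.27, -0.44, -0.05], "dr": [0, 0, 0], "hand": 0},
    {"travel": [0.27, -0.56, -0.05], "dr": [0, 0, 0], "hand": 0},
    {"travel": [0.27, -0.68, -0.05], "dr": [0, 0, 0], "hand": 0},
    {"travel": [0.27, -0.78, -0.05], "dr": [0, 0, 0], "hand": 0}
  ]
}}

```text
time_s: 6.2
position: [505.8, -316.5, 379.4]
eef_rot: [[-0.996, 0.084, 0.002], [0.084, 0.996, -0.002], [-0.002, -0.002, -1.0]]
contact_force: [0.7, -0.7, -4.1]
opening: 12.7
```

Run:
```python
from h import *
st(); go(500,-415,54,-4.7);
```

```text
t 6.2 grasp [ 506.  -316.9  215.4] yaw -4.79 tilt 0.15 F [ 0.7 -0.7 -4.1] T [ 0.03 -0.03 -0.  ] op 12.7
t=6.2 travel [-0.007, -0.328, 0.539] dr [-0.002, 0.002, -0.002] |mm| 189
```

Emit:
{"api": "servo_tool", "payload": {
  "targets": [
    {"travel": [0, -0.1, 0], "dr": [0, 0, 0], "hand": 0},
    {"travel": [0, -0.2, 0], "dr": [0, 0, 0], "hand": 0},
    {"travel": [0, -0.28, 0.05], "dr": [0, 0, 0], "hand": 0},
    {"travel": [0, -0.328, 0.12], "dr": [0, 0, 0], "hand": 0},
    {"travel": [0, -0.328, 0.22], "dr": [0, 0, 0], "hand": 0},
    {"travel": [0, -0.328, 0.32], "dr": [0, 0, 0], "hand": 0},
    {"travel": [0, -0.328, 0.4], "dr": [0, 0, 0], "hand": 0},
    {"travel": [0, -0.328, 0.46], "dr": [0, 0, 0], "hand": 0},
    {"travel": [0, -0.328, 0.5], "dr": [0, 0, 0], "hand": 0},
    {"travel": [0, -0.328, 0.52], "dr": [0, 0, 0], "hand": 0}
  ]
}}

```text
time_s: 7.2
position: [497.5, -414.6, 221.9]
eef_rot: [[-0.996, 0.084, -0.0], [0.084, 0.996, -0.0], [0.0, -0.0, -1.0]]
contact_force: [-0.2, -0.1, -4.0]
opening: 12.6
```

Run:
```python
from h import *
snap('scene','s5'); st(); go(500,-415,54,-4.7);
```

```text
t 7.25 grasp [ 497.5 -414.6   57.8] yaw -4.8 tilt 0.01 F [ 0.2 -0.2 -4.1] T [ 0.01  0.03 -0.01] op 12.5
t=7.2 travel [-0.008, -0.001, 0.013] dr [-0.0, -0.0, -0.002] |mm| 5
```

View pics/s5.png

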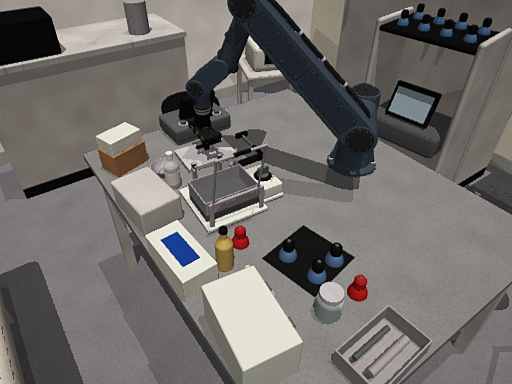

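Emit:
{"api": "servo_tool", "payload": {
  "targets": [
    {"travel": [0, 0, 0.007], "dr": [0, 0, 0], "hand": 0},
    {"travel": [0, 0, 0.012], "dr": [0, 0, 0], "hand": 0},
    {"travel": [0, 0, 0.014], "dr": [0, 0, 0], "hand": 0},
    {"travel": [0, 0, 0.014], "dr": [0, 0, 0], "hand": 0}
  ]
}}

```text
time_s: 7.65
position: [497.6, -414.8, 218.2]
eef_rot: [[-0.996, 0.084, 0.001], [0.084, 0.996, -0.001], [-0.001, -0.001, -1.0]]
contact_force: [-0.9, -0.9, -3.6]
opening: 12.7
```

Emit:
{"api": "servo_tool", "payload": {
  "targets": [
    {"travel": [0, 0, 0], "dr": [0, 0, 0], "hand": 0.6},
    {"travel": [0, 0, 0], "dr": [0, 0, 0], "hand": 0.6},
    {"travel": [0, 0, 0], "dr": [0, 0, 0], "hand": 0.6},
    {"travel": [0, 0, 0], "dr": [0, 0, 0], "hand": 0.6},
    {"travel": [0, 0, -0.05], "dr": [0, 0, 0], "hand": 0.6},
    {"travel": [0, 0, -0.15], "dr": [0, 0, 0], "hand": 0.6},
    {"travel": [0, 0, -0.3], "dr": [0, 0, 0], "hand": 0.7},
    {"travel": [0, 0, -0.45], "dr": [0, 0, 0], "hand": 0.8},
    {"travel": [0, 0, -0.6], "dr": [0, 0, 0], "hand": 0.9},
    {"travel": [0, 0, -0.75], "dr": [0, 0, 0], "hand": 1}
  ]
}}

```text
time_s: 8.65
position: [497.1, -414.1, 446.5]
eef_rot: [[-0.996, 0.084, 0.002], [0.084, 0.996, -0.002], [-0.002, -0.002, -1.0]]
contact_force: [0.3, -0.9, -0.5]
opening: 76.4
```

Run:
```python
from h import *
s=snap('wrist','w6'); st(); go(400,100,280,-4.7);
```

```text
t 8.7 grasp [ 500.3 -417.6  291.7] yaw -4.78 tilt 1.07 F [ 1.2 -1.9  5.2] T [-0.11 -0.07 -0.02] op 80.2
t=8.7 travel [0.47, 1.685, 0.01] dr [-0.017, 0.017, -0.002] |mm| 525
```

View pics/w6.png

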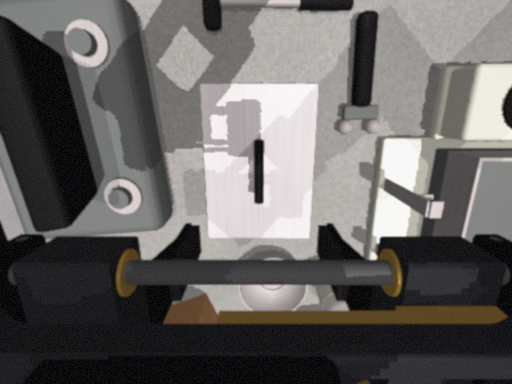

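Emit:
{"api": "servo_tool", "payload": {
  "targets": [
    {"travel": [0.08, 0.1, 0], "dr": [0, 0, 0], "hand": 1},
    {"travel": [0.16, 0.22, 0], "dr": [0, 0, 0], "hand": 1},
    {"travel": [0.24, 0.34, 0], "dr": [0, 0, 0], "hand": 1},
    {"travel": [0.3, 0.46, 0], "dr": [0, 0, 0], "hand": 1},
    {"travel": [0.3, 0.6, 0], "dr": [0, 0, 0], "hand": 1},
    {"travel": [0.3, 0.74, 0], "dr": [0, 0, 0], "hand": 1},
    {"travel": [0.3, 0.88, 0], "dr": [0, 0, 0], "hand": 1},
    {"travel": [0.3, 1, 0], "dr": [0, 0, 0], "hand": 1}
  ]
}}

```text
time_s: 9.5
position: [433.1, -106.8, 451.5]
eef_rot: [[-0.996, 0.083, 0.013], [0.083, 0.996, -0.015], [-0.015, -0.014, -1.0]]
contact_force: [1.2, 0.3, -0.4]
opening: 86.8
```

Emit:
{"api": "servo_tool", "payload": {
  "targets": [
    {"travel": [0, 0.15, 0], "dr": [0, 0, 0], "hand": 1},
    {"travel": [-0.02, 0.3, 0], "dr": [0, 0, 0], "hand": 1},
    {"travel": [-0.05, 0.45, 0], "dr": [0, 0, 0], "hand": 1},
    {"travel": [-0.1, 0.6, 0], "dr": [0, 0, 0], "hand": 1},
    {"travel": [-0.15, 0.75, 0], "dr": [0, 0, 0], "hand": 1},
    {"travel": [-0.2, 0.88, 0], "dr": [0, 0, 0], "hand": 1},
    {"travel": [-0.25, 1, 0], "dr": [0, 0, 0], "hand": 1}
  ]
}}

```text
time_s: 10.2
position: [532.8, 188.1, 449.5]
eef_rot: [[-0.997, 0.082, 0.015], [0.082, 0.997, -0.015], [-0.016, -0.013, -1.0]]
contact_force: [0.8, 0.1, 0.4]
opening: 86.7
```

Run:
```python
from h import *
s=snap('wrist','w7'); st(); t=snap('top','top7'); cv2.imwrite('pics/c7.png',cv2.resize(t['img'][100:300,85:385,::-1],None,fx=2.6,fy=2.6))
```

```text
t 10.25 grasp [538.5 190.4 285.7] yaw -4.61 tilt 1.26 F [3.4 2.5 0. ] T [ 0.22 -0.15  0.04] op 87.1
```

View pics/w7.png

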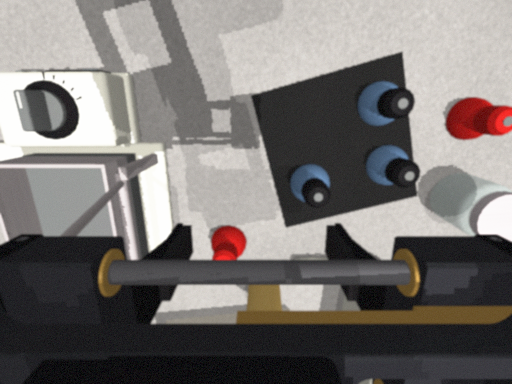

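View pics/c7.png

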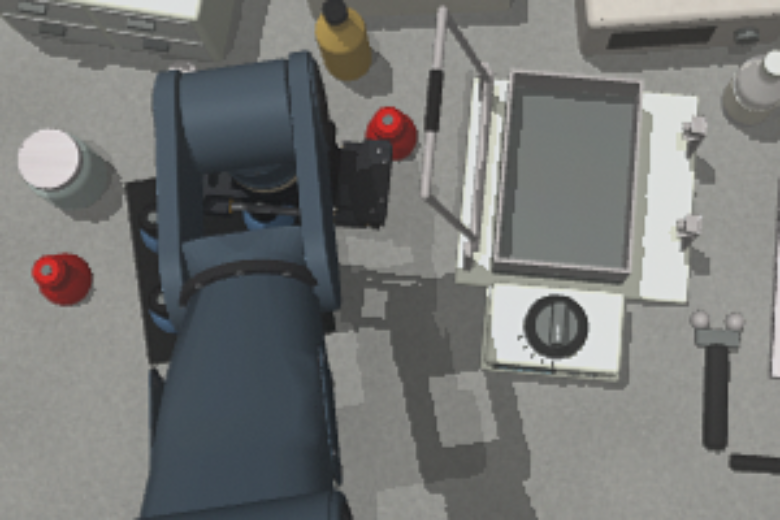

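Run:
```python
from h import *
s=ld('w7')
for u,v in [(317,198),(407,175),(402,103)]: print('cup',ray(s,u,v,76).round(1))
t=ld('top7'); f=lambda u,v,z: ray(t,u/2.6+85-.3,v/2.6+100-.3,z)
L=[f(*p,105) for p in [(510,71),(644,80),(631,281),(494,271)]]
print([l.round(1) for l in L],np.mean(L,0)); ax=L[0]-L[3]+L[1]-L[2]; print(np.degrees(np.arctan2(ax[1],ax[0])))
P=[f(697,96,20),f(687,303,20),f(457,285,20)]; print(P, (P[0]+P[2])/2)
im=s['img'][30:230,240:440,::-1]; cv2.imwrite('pics/c7b.png',cv2.resize(im,None,fx=3,fy=3))
```

```text
cup [577.9 258.   76. ]
cup [555.1 376.5  76. ]
cup [463.6 363.1  76. ]
[array([721.2, -21.9, 105. ]), array([ 711.7, -171.8,  105. ]), array([ 484.1, -153.8,  105. ]), array([494. ,  -4.7, 105. ])] [602.7886287  -88.02012904 105.        ]
-4.432192417987756
[array([ 719.45727039, -246.52242196,   20.        ]), array([ 472.00980002, -228.97593311,   20.        ]), array([490.91515766,  36.02622807,  20.        ])] [ 605.18621403 -105.24809694   20.        ]
```

View pics/c7b.png

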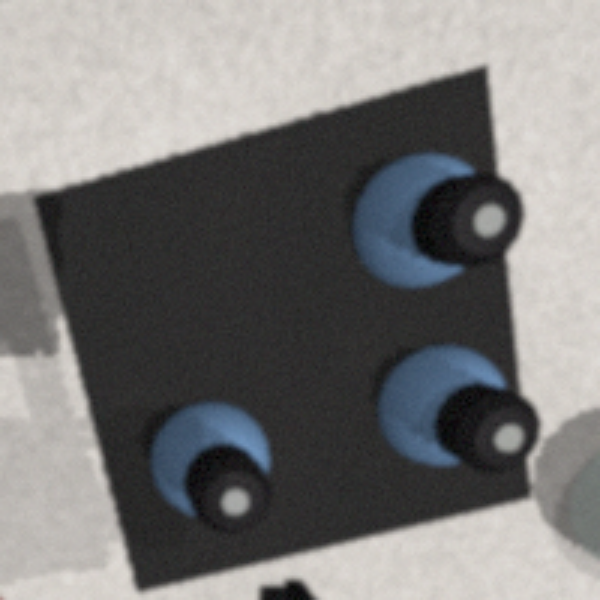

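Run:
```python
from h import *
t=ld('top0'); 
cv2.imwrite('pics/c1b.png',cv2.resize(t['img'][160:240,125:215,::-1],None,fx=6,fy=6,interpolation=cv2.INTER_CUBIC))
```

```text
(no output)
```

View pics/c1b.png

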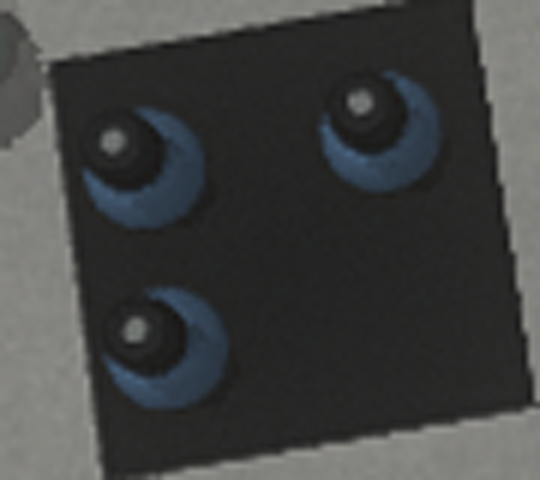

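Run:
```python
from h import *
t=ld('top0'); 
for u,v in [(360,100),(113,140),(135,330)]: print(ray(t,u/6+125-.4,v/6+160-.4,76).round(1))
st(); 
for c in [(573,256),(550,373),(461,360)]: go(*c,120,-4.7)
```

```text
[578.6 258.6  76. ]
[557.8 378.3  76. ]
[464.6 363.   76. ]
t 10.3 grasp [536.9 187.5 285.4] yaw -4.52 tilt 1.24 F [ 0.5 -0.1 -0.7] T [ 0.01  0.03 -0.03] op 87.0
t=10.3 travel [-0.102, 0.237, 0.55] dr [-0.014, 0.023, 0.004] |mm| 182
t=10.3 travel [0.005, 0.62, 0.544] dr [-0.014, 0.023, 0.004] |mm| 247
t=10.3 travel [0.297, 0.553, 0.54] dr [-0.014, 0.023, 0.004] |mm| 248
```

Emit:
{"api": "servo_tool", "payload": {
  "targets": [
    {"travel": [0.06, 0.1, 0], "dr": [0, 0, 0.19], "hand": 1},
    {"travel": [0.12, 0.2, 0], "dr": [0, 0, 0.38], "hand": 1},
    {"travel": [0.18, 0.3, 0.02], "dr": [0, 0, 0.57], "hand": 0.9},
    {"travel": [0.24, 0.4, 0.05], "dr": [0, 0.02, 0.76], "hand": 0.8},
    {"travel": [0.28, 0.5, 0.08], "dr": [0, 0.02, 0.9], "hand": 0.75},
    {"travel": [0.297, 0.553, 0.1], "dr": [0, 0.02, 1], "hand": 0.75},
    {"travel": [0.297, 0.553, 0.1], "dr": [0, 0.02, 1], "hand": 0.75}
  ]
}}

```text
time_s: 11.0
position: [457.5, 362.4, 415.5]
eef_rot: [[-0.651, 0.759, 0.003], [0.759, 0.651, -0.006], [-0.006, -0.002, -1.0]]
contact_force: [0.0, -1.0, -0.3]
opening: 65.9
```

Emit:
{"api": "servo_tool", "payload": {
  "targets": [
    {"travel": [0, 0, 0], "dr": [0, 0, 0.19], "hand": 0.75},
    {"travel": [0, 0, 0], "dr": [0, 0, 0.38], "hand": 0.75},
    {"travel": [0, 0, 0.02], "dr": [0, 0, 0.57], "hand": 0.75},
    {"travel": [0, 0, 0.05], "dr": [0, 0, 0.76], "hand": 0.75},
    {"travel": [0, 0, 0.07], "dr": [0, 0, 0.9], "hand": 0.75},
    {"travel": [0, 0, 0.1], "dr": [0, 0, 1], "hand": 0.75},
    {"travel": [0, 0, 0.1], "dr": [0, 0, 1], "hand": 0.75},
    {"travel": [0, 0, 0.1], "dr": [0, 0, 1], "hand": 0.75}
  ]
}}

```text
time_s: 11.8
position: [458.0, 361.2, 386.2]
eef_rot: [[0.075, 0.997, 0.003], [0.997, -0.075, -0.006], [-0.006, 0.003, -1.0]]
contact_force: [0.6, -0.6, 0.1]
opening: 65.4
```

Run:
```python
from h import *
s=snap('wrist','w8'); st(); go(464,363,150,-94.5);go(464,363,54,-94.5)
```

```text
t 11.85 grasp [458.6 360.5 222.4] yaw -94.3 tilt 0.4 F [0.4 0.4 0.2] T [-0.09  0.05  0.  ] op 65.6
t=11.8 travel [0.008, 0.019, 0.241] dr [0.005, 0.007, 0.004] |mm| 73
t=11.8 travel [0.01, 0.017, 0.561] dr [0.005, 0.007, 0.004] |mm| 169
```

View pics/w8.png

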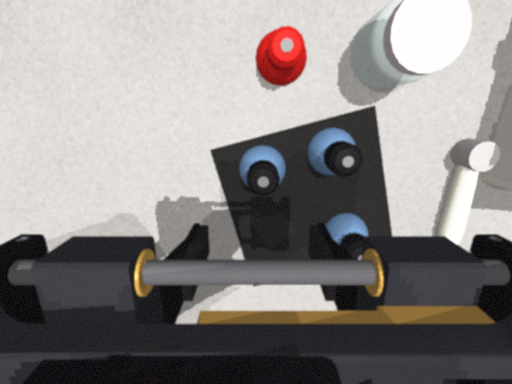

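Run:
```python
from h import *
s=ld('w8')
for u,v in [(263,181),(347,161)]: print(ray(s,u,v,76).round(1))
```

```text
[463.8 363.9  76. ]
[555.3 379.1  76. ]
```

Emit:
{"api": "servo_tool", "payload": {
  "targets": [
    {"travel": [0.009, 0.018, 0.08], "dr": [0.005, 0.007, 0], "hand": 0.75},
    {"travel": [0.01, 0.018, 0.18], "dr": [0.005, 0.007, 0], "hand": 0.75},
    {"travel": [0.011, 0.018, 0.28], "dr": [0.005, 0.007, 0], "hand": 0.75},
    {"travel": [0.011, 0.018, 0.38], "dr": [0.005, 0.007, 0], "hand": 0.75},
    {"travel": [0.011, 0.018, 0.46], "dr": [0.005, 0.007, 0], "hand": 0.75},
    {"travel": [0.011, 0.018, 0.52], "dr": [0.005, 0.007, 0], "hand": 0.75},
    {"travel": [0.011, 0.018, 0.548], "dr": [0.005, 0.007, 0], "hand": 0.75},
    {"travel": [0.011, 0.018, 0.548], "dr": [0.005, 0.007, 0], "hand": 0.75},
    {"travel": [0.011, 0.018, 0.548], "dr": [0.005, 0.007, 0], "hand": 0.75}
  ]
}}

```text
time_s: 12.75
position: [464.8, 363.5, 222.9]
eef_rot: [[0.075, 0.997, 0.002], [0.997, -0.075, 0.001], [0.001, 0.002, -1.0]]
contact_force: [-1.0, -1.1, 0.7]
opening: 65.4
```

Emit:
{"api": "servo_tool", "payload": {
  "targets": [
    {"travel": [0, 0, 0], "dr": [0, 0, 0], "hand": 0},
    {"travel": [0, 0, 0], "dr": [0, 0, 0], "hand": 0},
    {"travel": [0, 0, 0], "dr": [0, 0, 0], "hand": 0},
    {"travel": [0, 0, 0], "dr": [0, 0, 0], "hand": 0},
    {"travel": [0, 0, 0], "dr": [0, 0, 0], "hand": 0},
    {"travel": [0, 0, 0], "dr": [0, 0, 0], "hand": 0}
  ],
  "force": 25
}}

```text
time_s: 13.35
position: [464.7, 363.5, 223.3]
eef_rot: [[0.075, 0.997, 0.002], [0.997, -0.075, 0.001], [0.001, 0.001, -1.0]]
contact_force: [-0.5, -0.5, 3.7]
opening: 37.4
```

Run:
```python
from h import *
st(); go(430,250,220,-94.5);go(405,50,220,-94.5)
```

```text
t 13.35 grasp [464.9 363.6  59.3] yaw -94.27 tilt 0.09 F [-0.5 -0.5  3.7] T [-0.14  0.27  0.01] op 37.4
t=13.3 travel [-0.386, -0.086, -0.536] dr [0.002, -0.001, 0.005] |mm| 200
t=13.3 travel [-1.057, -0.12, -0.537] dr [0.002, -0.001, 0.005] |mm| 357
```

Emit:
{"api": "servo_tool", "payload": {
  "targets": [
    {"travel": [0, 0, -0.06], "dr": [0, 0, 0], "hand": 0},
    {"travel": [0, 0, -0.16], "dr": [0, 0, 0], "hand": 0},
    {"travel": [-0.03, -0.01, -0.28], "dr": [0, 0, 0], "hand": 0},
    {"travel": [-0.1, -0.02, -0.4], "dr": [0, 0, 0], "hand": 0},
    {"travel": [-0.2, -0.04, -0.5], "dr": [0, 0, 0], "hand": 0},
    {"travel": [-0.32, -0.06, -0.54], "dr": [0, 0, 0], "hand": 0},
    {"travel": [-0.46, -0.08, -0.54], "dr": [0, 0, 0], "hand": 0},
    {"travel": [-0.6, -0.11, -0.54], "dr": [0, 0, 0], "hand": 0},
    {"travel": [-0.74, -0.12, -0.54], "dr": [0, 0, 0], "hand": 0},
    {"travel": [-0.88, -0.12, -0.54], "dr": [0, 0, 0], "hand": 0}
  ]
}}

```text
time_s: 14.35
position: [407.6, 101.6, 385.0]
eef_rot: [[0.073, 0.997, 0.001], [0.997, -0.073, 0.0], [0.001, 0.001, -1.0]]
contact_force: [0.5, -1.3, -1.2]
opening: 37.0
```

Run:
```python
from h import *
s=snap('wrist','w9'); st()
# chamber spots
c=np.array([606,-88.5]); a=np.radians(-4.6); Rm=np.array([[np.cos(a),-np.sin(a)],[np.sin(a),np.cos(a)]])
for l in [(50,-34),(-50,-34),(0,34)]:
    w=c+Rm@np.array(l); print(l,w.round(1)); go(*w,220,-94.6)
```

```text
t 14.4 grasp [407.8  96.5 220.8] yaw -94.38 tilt 0.23 F [-1.3 -2.9 -0.8] T [-0.31  0.14 -0.01] op 37.5
(50, -34) [ 653.1 -126.4]
t=14.4 travel [-0.681, 0.872, 0.005] dr [-0.0, 0.005, 0.005] |mm| 332
(-50, -34) [ 553.4 -118.4]
t=14.4 travel [-0.679, 0.539, 0.005] dr [-0.0, 0.005, 0.005] |mm| 260
(0, 34) [608.7 -54.6]
t=14.4 travel [-0.453, 0.706, 0.004] dr [-0.0, 0.005, 0.005] |mm| 252
```

View pics/w9.png

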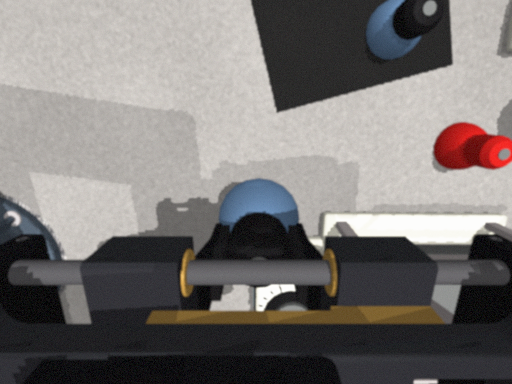

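Emit:
{"api": "servo_tool", "payload": {
  "targets": [
    {"travel": [-0.12, 0, 0], "dr": [0, 0, 0], "hand": 0},
    {"travel": [-0.26, 0, 0], "dr": [0, 0, 0], "hand": 0},
    {"travel": [-0.4, 0.02, 0], "dr": [0, 0, 0], "hand": 0},
    {"travel": [-0.54, 0.06, 0], "dr": [0, 0, 0], "hand": 0},
    {"travel": [-0.64, 0.16, 0], "dr": [0, 0, 0], "hand": 0},
    {"travel": [-0.681, 0.29, 0], "dr": [0, 0, 0], "hand": 0},
    {"travel": [-0.681, 0.43, 0], "dr": [0, 0, 0], "hand": 0},
    {"travel": [-0.681, 0.57, 0], "dr": [0, 0, 0], "hand": 0},
    {"travel": [-0.681, 0.7, 0], "dr": [0, 0, 0], "hand": 0},
    {"travel": [-0.681, 0.8, 0], "dr": [0, 0, 0], "hand": 0}
  ]
}}

```text
time_s: 15.4
position: [633.7, -124.9, 384.9]
eef_rot: [[0.076, 0.997, 0.0], [0.997, -0.076, -0.004], [-0.004, 0.0, -1.0]]
contact_force: [-0.2, -0.1, -0.3]
opening: 37.5
```

Run:
```python
from h import *
s=snap('scene','s10'); st();go(653,-126.4,150,-94.6); go(653,-126.4,82,-94.6)
cv2.imwrite('pics/c10.png',cv2.resize(s['img'][90:290,150:390,::-1],None,fx=3,fy=3))
```

```text
t 15.45 grasp [ 638.7 -126.5  221.1] yaw -94.38 tilt 0.55 F [ 5.2 -1.2 -0.6] T [-0.11 -0.3  -0.04] op 37.4
t=15.4 travel [0.002, 0.05, 0.237] dr [0.01, 0.007, 0.005] |mm| 73
t=15.4 travel [0.003, 0.048, 0.464] dr [0.01, 0.007, 0.005] |mm| 140
```

View pics/c10.png

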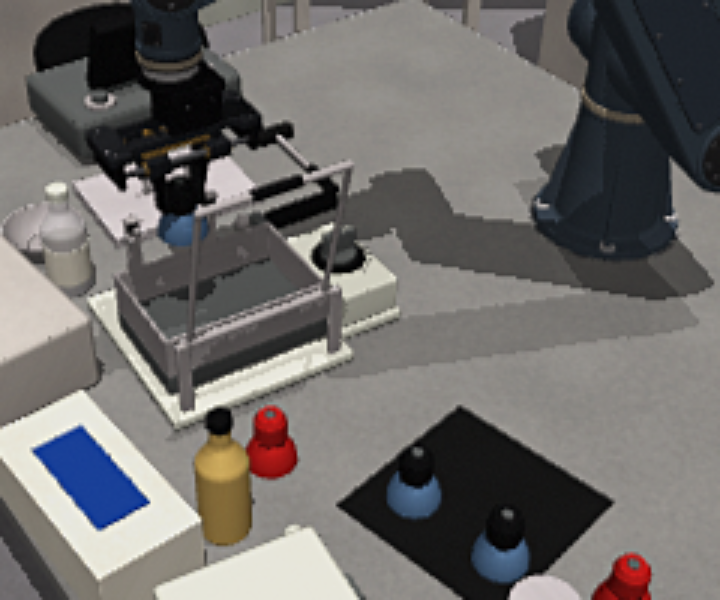

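Emit:
{"api": "servo_tool", "payload": {
  "targets": [
    {"travel": [0.002, 0.048, 0.03], "dr": [0.01, 0.007, 0], "hand": 0},
    {"travel": [0.002, 0.048, 0.1], "dr": [0.01, 0.007, 0], "hand": 0},
    {"travel": [0.002, 0.048, 0.18], "dr": [0.01, 0.007, 0], "hand": 0},
    {"travel": [0.002, 0.048, 0.26], "dr": [0.01, 0.007, 0], "hand": 0},
    {"travel": [0.002, 0.048, 0.34], "dr": [0.01, 0.007, 0], "hand": 0},
    {"travel": [0.002, 0.048, 0.4], "dr": [0.01, 0.007, 0], "hand": 0},
    {"travel": [0.002, 0.048, 0.44], "dr": [0.01, 0.007, 0], "hand": 0},
    {"travel": [0.002, 0.048, 0.46], "dr": [0.01, 0.007, 0], "hand": 0},
    {"travel": [0.002, 0.048, 0.467], "dr": [0.01, 0.007, 0], "hand": 0},
    {"travel": [0.002, 0.048, 0.467], "dr": [0.01, 0.007, 0], "hand": 0}
  ]
}}

```text
time_s: 16.45
position: [653.2, -126.8, 245.5]
eef_rot: [[0.076, 0.997, 0.001], [0.997, -0.076, 0.0], [0.0, 0.001, -1.0]]
contact_force: [0.3, -0.1, -1.1]
opening: 37.5
```

Run:
```python
from h import *
st();s=snap('wrist','w11')
```

```text
t 16.45 grasp [ 653.4 -126.8   81.5] yaw -94.38 tilt 0.07 F [ 0.3 -0.1 -1.1] T [-0.1   0.08  0.03] op 37.5
```

View pics/w11.png

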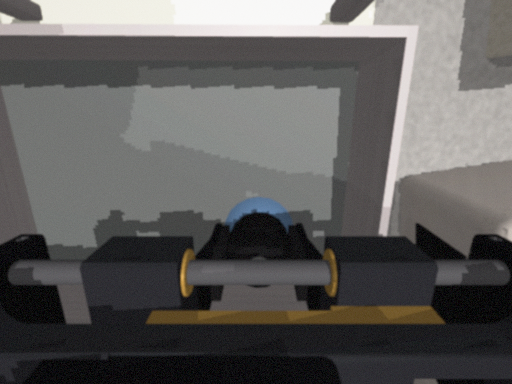

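Cup is 1 mm above the floor, well inside. Lower the last bit, release at ~60 mm opening and rise.

Emit:
{"api": "servo_tool", "payload": {
  "targets": [
    {"travel": [0, 0, 0.004], "dr": [0, 0, 0], "hand": 0},
    {"travel": [0, 0, 0.004], "dr": [0, 0, 0], "hand": 0},
    {"travel": [0, 0, 0.004], "dr": [0, 0, 0], "hand": 0.64},
    {"travel": [0, 0, 0.004], "dr": [0, 0, 0], "hand": 0.64},
    {"travel": [0, 0, 0.004], "dr": [0, 0, 0], "hand": 0.64},
    {"travel": [0, 0, 0.004], "dr": [0, 0, 0], "hand": 0.64},
    {"travel": [0, 0, -0.06], "dr": [0, 0, 0], "hand": 0.64},
    {"travel": [0, 0, -0.16], "dr": [0, 0, 0], "hand": 0.64},
    {"travel": [0, 0, -0.3], "dr": [0, 0, 0], "hand": 0.64},
    {"travel": [0, 0, -0.44], "dr": [0, 0, 0], "hand": 0.64}
  ]
}}

```text
time_s: 17.5
position: [652.8, -126.8, 378.7]
eef_rot: [[0.076, 0.997, 0.0], [0.997, -0.076, 0.0], [0.0, 0.0, -1.0]]
contact_force: [0.7, -1.6, 0.2]
opening: 55.7
```

Run:
```python
from h import *
st();s=snap('wrist','w12'); go(405,60,230,-94.4); go(410,-115,230,-94.4)
```

```text
t 17.5 grasp [ 652.8 -126.7  214.7] yaw -94.38 tilt 0.03 F [ 0.7 -1.6  0.2] T [-0.1   0.03 -0.02] op 55.7
t=17.6 travel [0.559, -0.877, -0.037] dr [0.019, 0.005, 0.001] |mm| 312
t=17.6 travel [-0.021, -0.816, -0.034] dr [0.019, 0.005, 0.001] |mm| 245
```

View pics/w12.png

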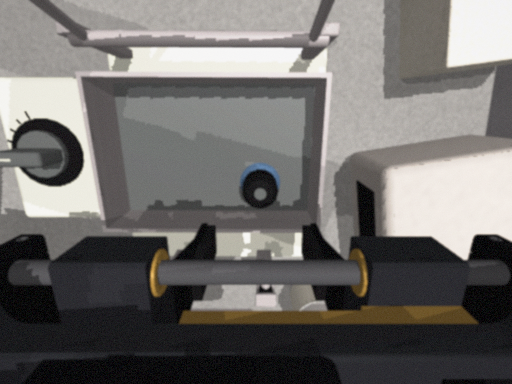

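Emit:
{"api": "servo_tool", "payload": {
  "targets": [
    {"travel": [0, -0.14, -0.04], "dr": [0, 0, 0], "hand": 0.75},
    {"travel": [0, -0.28, -0.04], "dr": [0, 0, 0], "hand": 0.75},
    {"travel": [0, -0.42, -0.04], "dr": [0, 0, 0], "hand": 0.75},
    {"travel": [0, -0.56, -0.04], "dr": [0, 0, 0], "hand": 0.75},
    {"travel": [0, -0.7, -0.04], "dr": [0, 0, 0], "hand": 0.75},
    {"travel": [0.04, -0.8, -0.04], "dr": [0, 0, 0], "hand": 0.75},
    {"travel": [0.14, -0.86, -0.04], "dr": [0, 0, 0], "hand": 0.75},
    {"travel": [0.28, -0.87, -0.04], "dr": [0, 0, 0], "hand": 0.75},
    {"travel": [0.42, -0.87, -0.04], "dr": [0, 0, 0], "hand": 0.75},
    {"travel": [0.56, -0.87, -0.04], "dr": [0, 0, 0], "hand": 0.75}
  ]
}}

```text
time_s: 18.55
position: [406.9, 61.4, 395.4]
eef_rot: [[0.077, 0.997, 0.016], [0.997, -0.077, -0.005], [-0.004, 0.016, -1.0]]
contact_force: [0.2, -0.1, 0.6]
opening: 64.8
```

Run:
```python
from h import *
st();s=snap('top','top13'); go(556,378,150,-94.4); go(578,258,150,-94.4)
cv2.imwrite('pics/c13.png',cv2.resize(s['img'][100:260,85:365,::-1],None,fx=2.8,fy=2.8))
```

```text
t 18.55 grasp [409.5  60.5 231.4] yaw -94.44 tilt 0.96 F [ 0.2 -0.1  0.6] T [-0.06  0.07 -0.06] op 64.8
t=18.6 travel [1.073, 0.417, 0.278] dr [0.02, -0.001, 0.004] |mm| 355
t=18.6 travel [0.68, 0.519, 0.28] dr [0.02, -0.001, 0.004] |mm| 270
```

View pics/c13.png

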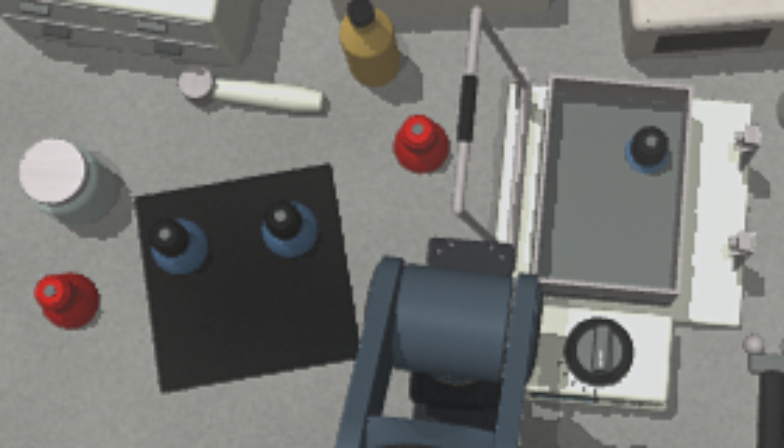

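Run:
```python
from h import *
t=ld('top13'); 
for u,v,z in [(283,215,76),(171,237,76),(649,140,97)]: print(ray(t,u/2.8+85-.35,v/2.8+100-.35,z).round(1))
```

```text
[578.2 255.3  76. ]
[553.8 371.4  76. ]
[ 656.  -125.6   97. ]
```

Emit:
{"api": "servo_tool", "payload": {
  "targets": [
    {"travel": [0.15, 0, 0], "dr": [0, 0, 0], "hand": 0.75},
    {"travel": [0.3, 0.03, 0], "dr": [0, 0, 0], "hand": 0.75},
    {"travel": [0.45, 0.08, 0], "dr": [0, 0, 0], "hand": 0.75},
    {"travel": [0.6, 0.16, 0], "dr": [0.01, 0, 0], "hand": 0.75},
    {"travel": [0.74, 0.25, 0], "dr": [0.02, 0, 0], "hand": 0.75},
    {"travel": [0.88, 0.34, 0.05], "dr": [0.02, 0, 0], "hand": 0.75},
    {"travel": [0.96, 0.4, 0.09], "dr": [0.02, 0, 0], "hand": 0.75},
    {"travel": [1, 0.417, 0.12], "dr": [0.02, 0, 0], "hand": 0.75},
    {"travel": [1, 0.417, 0.12], "dr": [0.02, 0, 0], "hand": 0.75}
  ]
}}

```text
time_s: 19.5
position: [553.5, 356.7, 359.3]
eef_rot: [[0.072, 0.997, -0.003], [0.997, -0.072, -0.001], [-0.001, -0.003, -1.0]]
contact_force: [-0.4, -0.8, 0.3]
opening: 65.3
```

Run:
```python
from h import *
st();s=snap('wrist','w14')
```

```text
t 19.5 grasp [553.  356.6 195.3] yaw -94.14 tilt 0.19 F [-0.4 -0.8  0.3] T [-0.11  0.15  0.  ] op 65.3
```

View pics/w14.png

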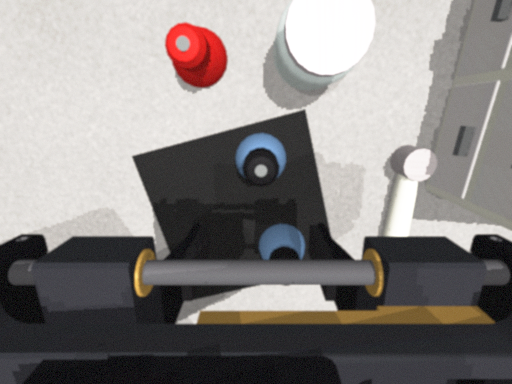

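Run:
```python
from h import *
t=ld('w14'); p=ray(t,261,170,76);print(p); go(p[0],p[1],110,-94.4); go(p[0],p[1],58,-94.4)
```

```text
[556.27340756 379.3005902   76.        ]
t=19.6 travel [0.08, 0.006, 0.287] dr [-0.004, 0.002, 0.005] |mm| 89
t=19.6 travel [0.08, 0.007, 0.46] dr [-0.004, 0.002, 0.005] |mm| 140
```

Emit:
{"api": "servo_tool", "payload": {
  "targets": [
    {"travel": [0.04, 0.006, 0.06], "dr": [0, 0, 0], "hand": 0.75},
    {"travel": [0.075, 0.006, 0.12], "dr": [0, 0, 0], "hand": 0.75},
    {"travel": [0.08, 0.006, 0.2], "dr": [0, 0, 0], "hand": 0.75},
    {"travel": [0.08, 0.006, 0.29], "dr": [0, 0, 0], "hand": 0.75},
    {"travel": [0.08, 0.006, 0.38], "dr": [0, 0, 0], "hand": 0.75},
    {"travel": [0.08, 0.006, 0.43], "dr": [0, 0, 0], "hand": 0.75},
    {"travel": [0.08, 0.006, 0.46], "dr": [0, 0, 0], "hand": 0.75},
    {"travel": [0.08, 0.006, 0.46], "dr": [0, 0, 0], "hand": 0.75},
    {"travel": [0.08, 0.006, 0.46], "dr": [0, 0, 0], "hand": 0.75}
  ]
}}

```text
time_s: 20.45
position: [556.5, 379.4, 223.1]
eef_rot: [[0.073, 0.997, -0.002], [0.997, -0.073, -0.001], [-0.001, -0.002, -1.0]]
contact_force: [-0.2, 0.8, 1.3]
opening: 65.3
```

Emit:
{"api": "servo_tool", "payload": {
  "targets": [
    {"travel": [0, 0, 0], "dr": [0, 0, 0], "hand": 0},
    {"travel": [0, 0, 0], "dr": [0, 0, 0], "hand": 0},
    {"travel": [0, 0, 0], "dr": [0, 0, 0], "hand": 0},
    {"travel": [0, 0, 0], "dr": [0, 0, 0], "hand": 0},
    {"travel": [0, 0, 0], "dr": [0, 0, 0], "hand": 0},
    {"travel": [0, 0, 0], "dr": [0, 0, 0], "hand": 0}
  ],
  "force": 25
}}

```text
time_s: 21.05
position: [556.5, 379.5, 223.5]
eef_rot: [[0.073, 0.997, -0.001], [0.997, -0.073, -0.001], [-0.001, -0.001, -1.0]]
contact_force: [-1.1, 0.3, 2.7]
opening: 37.6
```

Run:
```python
from h import *
st(); go(405,80,220,-94.5)
```

```text
t 21.05 grasp [556.3 379.4  59.5] yaw -94.18 tilt 0.08 F [-1.1  0.3  2.7] T [-0.09  0.09  0.07] op 37.6
t=21.1 travel [-1.033, -0.432, -0.534] dr [-0.002, 0.001, 0.007] |mm| 372
```

Emit:
{"api": "servo_tool", "payload": {
  "targets": [
    {"travel": [0, 0, -0.06], "dr": [0, 0, 0], "hand": 0},
    {"travel": [0, 0, -0.16], "dr": [0, 0, 0], "hand": 0},
    {"travel": [-0.03, -0.06, -0.28], "dr": [0, 0, 0], "hand": 0},
    {"travel": [-0.1, -0.14, -0.4], "dr": [0, 0, 0], "hand": 0},
    {"travel": [-0.2, -0.22, -0.5], "dr": [0, 0, 0], "hand": 0},
    {"travel": [-0.32, -0.3, -0.54], "dr": [0, 0, 0], "hand": 0},
    {"travel": [-0.46, -0.36, -0.54], "dr": [0, 0, 0], "hand": 0},
    {"travel": [-0.6, -0.41, -0.54], "dr": [0, 0, 0], "hand": 0},
    {"travel": [-0.74, -0.435, -0.54], "dr": [0, 0, 0], "hand": 0},
    {"travel": [-0.88, -0.435, -0.54], "dr": [0, 0, 0], "hand": 0}
  ]
}}

```text
time_s: 22.05
position: [405.4, 124.7, 385.8]
eef_rot: [[0.071, 0.997, -0.003], [0.997, -0.071, -0.001], [-0.001, -0.003, -1.0]]
contact_force: [1.9, 0.2, -0.8]
opening: 37.8
```

Run:
```python
from h import *
st(); go(553.4,-118.4,220,-94.5)
```

```text
t 22.05 grasp [404.9 124.6 221.8] yaw -94.09 tilt 0.16 F [ 1.9  0.2 -0.8] T [-0.11  0.   -0.06] op 37.8
t=22.1 travel [-0.773, 0.55, 0.005] dr [-0.003, 0.001, 0.009] |mm| 285
```

Emit:
{"api": "servo_tool", "payload": {
  "targets": [
    {"travel": [-0.12, 0.01, 0], "dr": [0, 0, 0], "hand": 0},
    {"travel": [-0.26, 0.03, 0], "dr": [0, 0, 0], "hand": 0},
    {"travel": [-0.4, 0.05, 0], "dr": [0, 0, 0], "hand": 0},
    {"travel": [-0.54, 0.07, 0], "dr": [0, 0, 0], "hand": 0},
    {"travel": [-0.66, 0.12, 0], "dr": [0, 0, 0], "hand": 0},
    {"travel": [-0.75, 0.22, 0], "dr": [0, 0, 0], "hand": 0},
    {"travel": [-0.773, 0.36, 0], "dr": [0, 0, 0], "hand": 0},
    {"travel": [-0.773, 0.48, 0], "dr": [0, 0, 0], "hand": 0},
    {"travel": [-0.773, 0.55, 0], "dr": [0, 0, 0], "hand": 0},
    {"travel": [-0.773, 0.55, 0], "dr": [0, 0, 0], "hand": 0}
  ]
}}

```text
time_s: 23.05
position: [555.8, -119.1, 385.2]
eef_rot: [[0.071, 0.997, -0.0], [0.997, -0.071, -0.002], [-0.002, 0.0, -1.0]]
contact_force: [-1.0, -0.0, -0.6]
opening: 37.2
```

Run:
```python
from h import *
s=snap('wrist','w15'); st(); go(553.4,-118.4,81,-94.5)
```

```text
t 23.1 grasp [ 553.3 -118.5  220.9] yaw -94.06 tilt 0.21 F [ 0.1 -0.2 -1.8] T [-0.06  0.1   0.01] op 37.4
t=23.1 travel [0.0, -0.0, 0.466] dr [-0.005, 0.001, 0.01] |mm| 140
```

View pics/w15.png

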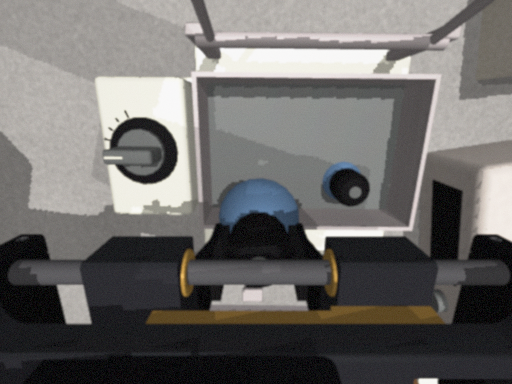

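Emit:
{"api": "servo_tool", "payload": {
  "targets": [
    {"travel": [0, 0, 0.06], "dr": [0, 0, 0], "hand": 0},
    {"travel": [0, 0, 0.14], "dr": [0, 0, 0], "hand": 0},
    {"travel": [0, 0, 0.22], "dr": [0, 0, 0], "hand": 0},
    {"travel": [0, 0, 0.3], "dr": [0, 0, 0], "hand": 0},
    {"travel": [0, 0, 0.37], "dr": [0, 0, 0], "hand": 0},
    {"travel": [0, 0, 0.42], "dr": [0, 0, 0], "hand": 0},
    {"travel": [0, 0, 0.45], "dr": [0, 0, 0], "hand": 0},
    {"travel": [0, 0, 0.465], "dr": [0, 0, 0], "hand": 0},
    {"travel": [0, 0, 0.469], "dr": [0, 0, 0], "hand": 0},
    {"travel": [0, 0, 0.469], "dr": [0, 0, 0], "hand": 0}
  ]
}}

```text
time_s: 24.1
position: [553.3, -118.5, 244.8]
eef_rot: [[0.071, 0.997, -0.003], [0.998, -0.071, -0.001], [-0.001, -0.003, -1.0]]
contact_force: [0.2, -0.5, -1.1]
opening: 37.4
```

Run:
```python
from h import *
st()
```

```text
t 24.1 grasp [ 552.8 -118.6   80.8] yaw -94.05 tilt 0.17 F [ 0.2 -0.5 -1.1] T [-0.14  0.03  0.  ] op 37.4
```

Emit:
{"api": "servo_tool", "payload": {
  "targets": [
    {"travel": [0, 0, 0.002], "dr": [0, 0, 0], "hand": 0},
    {"travel": [0, 0, 0.002], "dr": [0, 0, 0], "hand": 0},
    {"travel": [0, 0, 0.002], "dr": [0, 0, 0], "hand": 0.64},
    {"travel": [0, 0, 0.002], "dr": [0, 0, 0], "hand": 0.64},
    {"travel": [0, 0, 0.002], "dr": [0, 0, 0], "hand": 0.64},
    {"travel": [0, 0, 0.002], "dr": [0, 0, 0], "hand": 0.64},
    {"travel": [0, 0, -0.06], "dr": [0, 0, 0], "hand": 0.64},
    {"travel": [0, 0, -0.16], "dr": [0, 0, 0], "hand": 0.64},
    {"travel": [0, 0, -0.3], "dr": [0, 0, 0], "hand": 0.64},
    {"travel": [0, 0, -0.46], "dr": [0, 0, 0], "hand": 0.64}
  ]
}}

```text
time_s: 25.1
position: [553.2, -118.2, 383.1]
eef_rot: [[0.071, 0.997, -0.006], [0.997, -0.071, 0.001], [0.0, -0.006, -1.0]]
contact_force: [1.1, -0.0, -0.5]
opening: 55.4
```

Run:
```python
from h import *
st();s=snap('wrist','w16'); go(410,60,230,-94.4)
```

```text
t 25.1 grasp [ 552.2 -118.1  219.1] yaw -94.06 tilt 0.35 F [ 1.1 -0.  -0.5] T [-0.07  0.01  0.03] op 55.4
t=25.1 travel [0.561, -0.526, -0.015] dr [0.013, 0.007, 0.008] |mm| 231
```

View pics/w16.png

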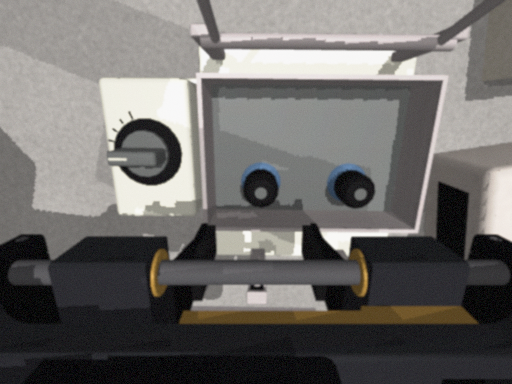

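Two cups stand in the chamber. Back for the third.

Emit:
{"api": "servo_tool", "payload": {
  "targets": [
    {"travel": [0, -0.14, -0.02], "dr": [0, 0, 0], "hand": 0.75},
    {"travel": [0, -0.28, -0.02], "dr": [0, 0, 0], "hand": 0.75},
    {"travel": [0, -0.42, -0.02], "dr": [0, 0, 0], "hand": 0.75},
    {"travel": [0.08, -0.5, -0.02], "dr": [0, 0, 0], "hand": 0.75},
    {"travel": [0.22, -0.526, -0.02], "dr": [0, 0, 0], "hand": 0.75},
    {"travel": [0.36, -0.526, -0.02], "dr": [0, 0, 0], "hand": 0.75},
    {"travel": [0.5, -0.526, -0.02], "dr": [0, 0, 0], "hand": 0.75},
    {"travel": [0.64, -0.52, -0.02], "dr": [0, 0, 0], "hand": 0.75},
    {"travel": [0.78, -0.48, -0.02], "dr": [0, 0, 0], "hand": 0.75},
    {"travel": [0.92, -0.4, 0], "dr": [0, 0, 0], "hand": 0.75}
  ]
}}

```text
time_s: 26.15
position: [454.2, 166.8, 389.8]
eef_rot: [[0.069, 0.998, 0.01], [0.998, -0.069, -0.006], [-0.006, 0.01, -1.0]]
contact_force: [1.2, -0.4, -0.1]
opening: 65.5
```

Run:
```python
from h import *
st();s=snap('wrist','w17'); go(578,240,200,-94.4)
```

```text
t 26.15 grasp [455.8 165.8 225.8] yaw -93.98 tilt 0.65 F [ 1.2 -0.4 -0.1] T [-0.08  0.   -0.  ] op 65.5
t=26.2 travel [0.256, 0.378, 0.091] dr [0.023, -0.001, 0.011] |mm| 140
```

View pics/w17.png

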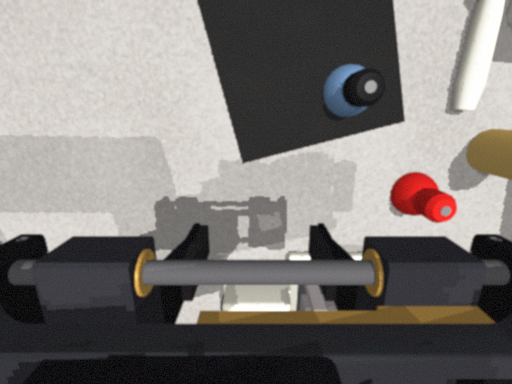

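Run:
```python
from h import *
t=ld('w17'); p=ray(t,371,87,76);print(p);
```

```text
[577.11095073 258.49607896  76.        ]
```

Emit:
{"api": "servo_tool", "payload": {
  "targets": [
    {"travel": [0.06, 0.08, 0.02], "dr": [0, 0, 0], "hand": 0.75},
    {"travel": [0.12, 0.18, 0.04], "dr": [0, 0, 0], "hand": 0.75},
    {"travel": [0.18, 0.28, 0.06], "dr": [0, 0, 0], "hand": 0.75},
    {"travel": [0.24, 0.36, 0.09], "dr": [0.02, 0, 0], "hand": 0.75},
    {"travel": [0.256, 0.378, 0.09], "dr": [0.02, 0, 0], "hand": 0.75},
    {"travel": [0.256, 0.378, 0.09], "dr": [0.02, 0, 0], "hand": 0.75},
    {"travel": [0.256, 0.378, 0.09], "dr": [0.02, 0, 0], "hand": 0.75}
  ]
}}

```text
time_s: 26.9
position: [576.9, 239.4, 364.3]
eef_rot: [[0.068, 0.998, 0.0], [0.998, -0.068, -0.0], [-0.0, 0.0, -1.0]]
contact_force: [-0.5, 0.1, -0.2]
opening: 65.3
```

Run:
```python
from h import *
st();s=snap('wrist','w18')
hsv=cv2.cvtColor(s['img'],cv2.COLOR_RGB2HSV); m=cv2.inRange(hsv,(95,60,40),(125,255,255)); n,l,q,c=cv2.connectedComponentsWithStats(m)
print([(q[i].tolist()) for i in range(1,n) if q[i,4]>60])
cv2.imwrite('pics/c18.png',cv2.resize(s['img'][120:250,180:340,::-1],None,fx=4,fy=4))
```

```text
t 26.9 grasp [577.  239.4 200.3] yaw -93.91 tilt 0.03 F [-0.5  0.1 -0.2] T [-0.14  0.09 -0.  ] op 65.3
[[232, 135, 51, 45, 1110]]
```

View pics/c18.png

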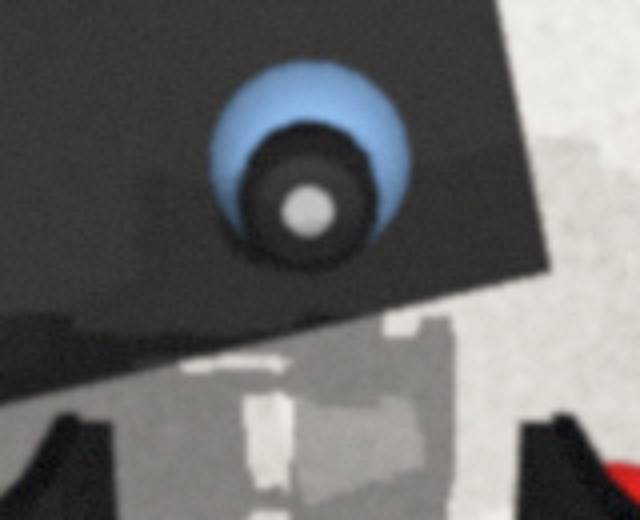

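Run:
```python
from h import *
t=ld('w18'); p=ray(t,257,172.5,76);print(p);go(p[0],p[1],59,-94.2)
```

```text
[576.38328602 258.82863574  76.        ]
t=26.9 travel [0.065, -0.006, 0.472] dr [0.001, 0.0, 0.006] |mm| 143
```

Emit:
{"api": "servo_tool", "payload": {
  "targets": [
    {"travel": [0.04, 0, 0.06], "dr": [0, 0, 0], "hand": 0.75},
    {"travel": [0.065, -0.004, 0.12], "dr": [0, 0, 0], "hand": 0.75},
    {"travel": [0.065, -0.004, 0.2], "dr": [0, 0, 0], "hand": 0.75},
    {"travel": [0.065, -0.004, 0.29], "dr": [0, 0, 0], "hand": 0.75},
    {"travel": [0.065, -0.004, 0.38], "dr": [0, 0, 0], "hand": 0.75},
    {"travel": [0.065, -0.004, 0.44], "dr": [0, 0, 0], "hand": 0.75},
    {"travel": [0.065, -0.004, 0.475], "dr": [0, 0, 0], "hand": 0.75},
    {"travel": [0.065, -0.004, 0.475], "dr": [0, 0, 0], "hand": 0.75},
    {"travel": [0.065, -0.004, 0.475], "dr": [0, 0, 0], "hand": 0.75}
  ]
}}

```text
time_s: 27.85
position: [577.0, 259.0, 222.3]
eef_rot: [[0.068, 0.998, 0.001], [0.998, -0.068, 0.0], [0.0, 0.001, -1.0]]
contact_force: [-0.9, -0.2, 0.4]
opening: 65.3
```

Emit:
{"api": "servo_tool", "payload": {
  "targets": [
    {"travel": [0, 0, 0], "dr": [0, 0, 0], "hand": 0},
    {"travel": [0, 0, 0], "dr": [0, 0, 0], "hand": 0},
    {"travel": [0, 0, 0], "dr": [0, 0, 0], "hand": 0},
    {"travel": [0, 0, 0], "dr": [0, 0, 0], "hand": 0},
    {"travel": [0, 0, 0], "dr": [0, 0, 0], "hand": 0},
    {"travel": [0, 0, 0], "dr": [0, 0, 0], "hand": 0}
  ],
  "force": 25
}}

```text
time_s: 28.45
position: [577.0, 259.0, 222.8]
eef_rot: [[0.068, 0.998, 0.001], [0.998, -0.068, 0.0], [0.0, 0.001, -1.0]]
contact_force: [-1.1, -0.6, 3.8]
opening: 37.4
```

Run:
```python
from h import *
st(); go(410,60,220,-94.5)
```

```text
t 28.45 grasp [577.2 259.   58.8] yaw -93.92 tilt 0.08 F [-1.1 -0.6  3.8] T [-0.1   0.21  0.03] op 37.4
t=28.4 travel [-0.7, -0.509, -0.538] dr [0.002, -0.0, 0.013] |mm| 306
```

Emit:
{"api": "servo_tool", "payload": {
  "targets": [
    {"travel": [0, 0, -0.06], "dr": [0, 0, 0], "hand": 0},
    {"travel": [0, -0.03, -0.16], "dr": [0, 0, 0], "hand": 0},
    {"travel": [-0.01, -0.1, -0.28], "dr": [0, 0, 0], "hand": 0},
    {"travel": [-0.03, -0.2, -0.4], "dr": [0, 0, 0], "hand": 0},
    {"travel": [-0.1, -0.32, -0.5], "dr": [0, 0, 0], "hand": 0},
    {"travel": [-0.18, -0.44, -0.54], "dr": [0, 0, 0], "hand": 0},
    {"travel": [-0.3, -0.5, -0.54], "dr": [0, 0, 0], "hand": 0},
    {"travel": [-0.42, -0.52, -0.54], "dr": [0, 0, 0], "hand": 0},
    {"travel": [-0.56, -0.52, -0.54], "dr": [0, 0, 0], "hand": 0},
    {"travel": [-0.7, -0.52, -0.54], "dr": [0, 0, 0], "hand": 0}
  ]
}}

```text
time_s: 29.45
position: [406.0, 59.1, 384.7]
eef_rot: [[0.067, 0.998, 0.002], [0.998, -0.067, -0.0], [0.0, 0.002, -1.0]]
contact_force: [0.8, -0.1, -1.4]
opening: 37.3
```

Run:
```python
from h import *
st(); go(608.5,-56,220,-94.5)
```

```text
t 29.45 grasp [406.4  59.1 220.7] yaw -93.84 tilt 0.13 F [ 0.8 -0.1 -1.4] T [-0.07 -0.02  0.04] op 37.3
t=29.4 travel [-0.338, 0.699, 0.004] dr [0.003, -0.0, 0.015] |mm| 233
```

Emit:
{"api": "servo_tool", "payload": {
  "targets": [
    {"travel": [-0.12, 0.01, 0], "dr": [0, 0, 0], "hand": 0},
    {"travel": [-0.26, 0.03, 0], "dr": [0, 0, 0], "hand": 0},
    {"travel": [-0.38, 0.06, 0], "dr": [0, 0, 0], "hand": 0},
    {"travel": [-0.46, 0.14, 0], "dr": [0, 0, 0.005], "hand": 0},
    {"travel": [-0.48, 0.26, 0], "dr": [0, 0, 0.01], "hand": 0},
    {"travel": [-0.46, 0.4, 0], "dr": [0, 0, 0.015], "hand": 0},
    {"travel": [-0.42, 0.53, 0], "dr": [0, 0, 0.015], "hand": 0},
    {"travel": [-0.38, 0.64, 0], "dr": [0, 0, 0.015], "hand": 0},
    {"travel": [-0.363, 0.698, 0], "dr": [0, 0, 0.015], "hand": 0},
    {"travel": [-0.363, 0.698, 0], "dr": [0, 0, 0.015], "hand": 0}
  ]
}}

```text
time_s: 30.45
position: [609.7, -63.1, 384.6]
eef_rot: [[0.077, 0.997, 0.004], [0.997, -0.077, -0.0], [-0.0, 0.004, -1.0]]
contact_force: [-0.2, -0.5, -0.1]
opening: 37.6
```

Run:
```python
from h import *
s=snap('wrist','w20'); st(); go(608,-63.5,81,-94.5)
```

```text
t 30.5 grasp [608.2 -63.2 220.3] yaw -94.45 tilt 0.06 F [ 0.3 -0.2 -2.2] T [-0.12  0.12  0.04] op 37.4
t=30.5 travel [-0.001, -0.001, 0.464] dr [0.001, -0.0, 0.001] |mm| 139
```

View pics/w20.png

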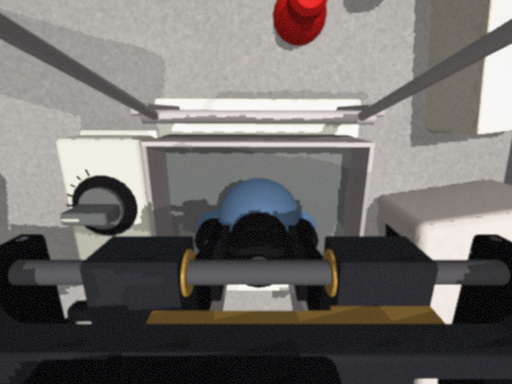

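Emit:
{"api": "servo_tool", "payload": {
  "targets": [
    {"travel": [0, 0, 0.06], "dr": [0, 0, 0], "hand": 0},
    {"travel": [0, 0, 0.14], "dr": [0, 0, 0], "hand": 0},
    {"travel": [0, 0, 0.22], "dr": [0, 0, 0], "hand": 0},
    {"travel": [0, 0, 0.3], "dr": [0, 0, 0], "hand": 0},
    {"travel": [0, 0, 0.37], "dr": [0, 0, 0], "hand": 0},
    {"travel": [0, 0, 0.42], "dr": [0, 0, 0], "hand": 0},
    {"travel": [0, 0, 0.45], "dr": [0, 0, 0], "hand": 0},
    {"travel": [0, 0, 0.464], "dr": [0, 0, 0], "hand": 0},
    {"travel": [0, 0, 0.469], "dr": [0, 0, 0], "hand": 0},
    {"travel": [0, 0, 0.469], "dr": [0, 0, 0], "hand": 0}
  ]
}}

```text
time_s: 31.5
position: [608.4, -63.3, 244.3]
eef_rot: [[0.078, 0.997, 0.002], [0.997, -0.078, -0.0], [-0.0, 0.002, -1.0]]
contact_force: [0.1, 0.1, -1.3]
opening: 37.4
```

Run:
```python
from h import *
st()
```

```text
t 31.5 grasp [608.8 -63.4  80.3] yaw -94.45 tilt 0.13 F [ 0.1  0.1 -1.3] T [-0.07  0.06 -0.01] op 37.4
```

Emit:
{"api": "servo_tool", "payload": {
  "targets": [
    {"travel": [0, 0, 0.003], "dr": [0, 0, 0], "hand": 0},
    {"travel": [0, 0, 0.003], "dr": [0, 0, 0], "hand": 0},
    {"travel": [0, 0, 0.003], "dr": [0, 0, 0], "hand": 0.64},
    {"travel": [0, 0, 0.003], "dr": [0, 0, 0], "hand": 0.64},
    {"travel": [0, 0, 0.003], "dr": [0, 0, 0], "hand": 0.64},
    {"travel": [0, 0, 0.003], "dr": [0, 0, 0], "hand": 0.64},
    {"travel": [0, 0, -0.06], "dr": [0, 0, 0], "hand": 0.64},
    {"travel": [0, 0, -0.16], "dr": [0, 0, 0], "hand": 0.64},
    {"travel": [0, 0, -0.3], "dr": [0, 0, 0], "hand": 0.64},
    {"travel": [-0.03, 0, -0.46], "dr": [0, 0, 0], "hand": 0.64}
  ]
}}

```text
time_s: 32.5
position: [606.8, -71.4, 382.4]
eef_rot: [[0.076, 0.997, -0.001], [0.997, -0.076, 0.001], [0.001, -0.001, -1.0]]
contact_force: [0.0, 0.1, 0.2]
opening: 55.5
```

Run:
```python
from h import *
st();s=snap('wrist','w21');s=snap('scene','s21'); go(500,-414.6,260,-4.7)
cv2.imwrite('pics/c21.png',cv2.resize(s['img'][90:310,150:420,::-1],None,fx=2.6,fy=2.6))
```

```text
t 32.5 grasp [606.6 -71.2 218.4] yaw -94.38 tilt 0.1 F [0.  0.1 0.2] T [-0.09  0.01  0.04] op 55.5
t=32.6 travel [-1.163, -0.273, -0.115] dr [0.013, 0.021, -1.995] |mm| 360
```

View pics/w21.png

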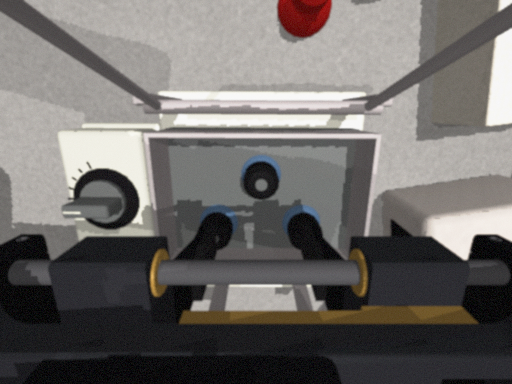

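View pics/c21.png

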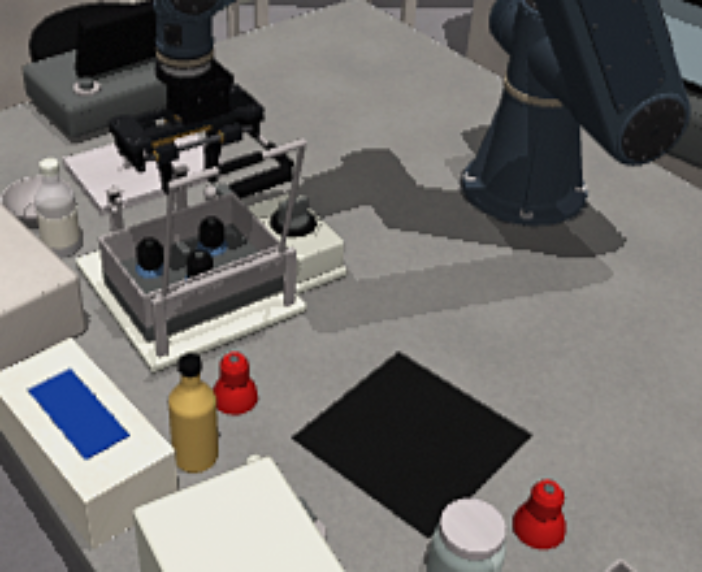

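Emit:
{"api": "servo_tool", "payload": {
  "targets": [
    {"travel": [-0.1, 0, -0.03], "dr": [0, 0, 0], "hand": 0.8},
    {"travel": [-0.22, -0.02, -0.08], "dr": [0, 0, -0.1], "hand": 0.8},
    {"travel": [-0.34, -0.05, -0.12], "dr": [0, 0, -0.25], "hand": 0.9},
    {"travel": [-0.46, -0.1, -0.12], "dr": [0, 0, -0.4], "hand": 1},
    {"travel": [-0.58, -0.15, -0.12], "dr": [0, 0, -0.58], "hand": 1},
    {"travel": [-0.7, -0.2, -0.12], "dr": [0, 0, -0.76], "hand": 1},
    {"travel": [-0.82, -0.24, -0.12], "dr": [0, 0, -0.92], "hand": 1},
    {"travel": [-0.92, -0.27, -0.12], "dr": [0, 0, -1], "hand": 1},
    {"travel": [-1, -0.27, -0.12], "dr": [0, 0, -1], "hand": 1},
    {"travel": [-1, -0.27, -0.12], "dr": [0, 0, -1], "hand": 1}
  ]
}}

```text
time_s: 33.6
position: [503.9, -369.2, 424.8]
eef_rot: [[-0.647, 0.763, 0.017], [0.763, 0.647, -0.007], [-0.016, 0.009, -1.0]]
contact_force: [0.2, 0.5, 0.6]
opening: 86.8
```

Run:
```python
from h import *
st(); go(500,-414.6,260,-4.7)
```

```text
t 33.6 grasp [ 506.7 -370.3  260.8] yaw -49.69 tilt 1.06 F [0.2 0.5 0.6] T [-0.02  0.01  0.05] op 86.8
t=33.6 travel [-0.107, -0.108, 0.003] dr [0.002, 0.024, -1.0] |mm| 46
```

Emit:
{"api": "servo_tool", "payload": {
  "targets": [
    {"travel": [-0.05, -0.05, 0], "dr": [0, 0.02, -0.19], "hand": 1},
    {"travel": [-0.1, -0.1, 0], "dr": [0, 0.02, -0.38], "hand": 1},
    {"travel": [-0.107, -0.108, 0], "dr": [0, 0.02, -0.57], "hand": 1},
    {"travel": [-0.107, -0.108, 0], "dr": [0, 0.02, -0.76], "hand": 1},
    {"travel": [-0.107, -0.108, 0], "dr": [0, 0.02, -0.92], "hand": 1},
    {"travel": [-0.107, -0.108, 0], "dr": [0, 0.02, -1], "hand": 1},
    {"travel": [-0.107, -0.108, 0], "dr": [0, 0.02, -1], "hand": 1},
    {"travel": [-0.107, -0.108, 0], "dr": [0, 0.02, -1], "hand": 1}
  ]
}}

```text
time_s: 34.4
position: [500.2, -413.7, 424.7]
eef_rot: [[-0.997, 0.083, 0.003], [0.083, 0.997, 0.001], [-0.003, 0.001, -1.0]]
contact_force: [0.3, -0.0, 0.5]
opening: 87.0
```

Run:
```python
from h import *
st(); s=snap('wrist','w22'); cv2.imwrite('pics/c22.png',cv2.resize(s['img'][40:250,150:370,::-1],None,fx=2.7,fy=2.7))
```

```text
t 34.4 grasp [ 500.7 -413.5  260.7] yaw -4.73 tilt 0.19 F [ 0.3 -0.   0.5] T [ 0.03  0.01 -0.01] op 87.0
```

View pics/c22.png

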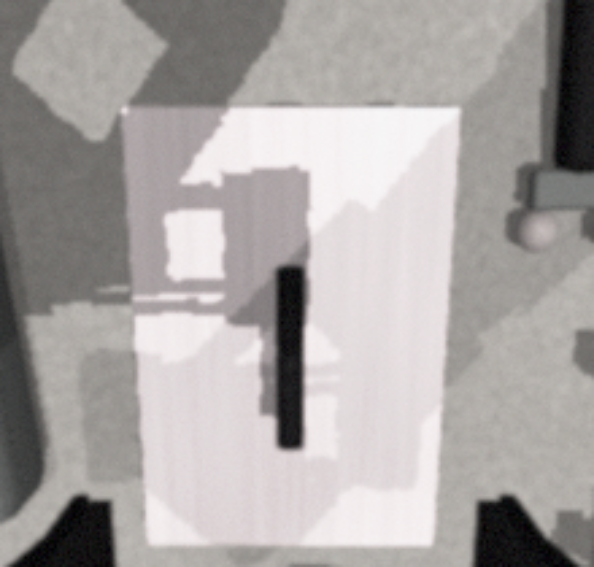

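Run:
```python
from h import *
s=ld('w22'); f=lambda u,v,z: ray(s,u/2.7+150-.3,v/2.7+40-.3,z)
L=[f(*p,18) for p in [(123,108),(461,107),(436,546),(147,546)]]; print(np.mean(L,0),[l.round(1) for l in L])
h=[f(290,267,61),f(289,447,61)]; print(h)
ax=L[3]-L[0]+L[2]-L[1]; print(np.degrees(np.arctan2(ax[1],ax[0])))
go(497.5,-414.8,54.5,-4.75)
```

```text
[ 499.63188649 -415.33107926   18.        ] [array([ 375.5, -487.3,   18. ]), array([ 388.6, -323.3,   18. ]), array([ 624.2, -341.8,   18. ]), array([ 610.2, -508.9,   18. ])]
[array([ 454.00563389, -412.2154489 ,   61.        ]), array([ 541.32101471, -420.11138299,   61.        ])]
-4.8653143419263065
t=34.5 travel [0.011, -0.005, 0.687] dr [0.001, 0.004, 0.0] |mm| 206
```

Emit:
{"api": "servo_tool", "payload": {
  "targets": [
    {"travel": [0.01, -0.005, 0.1], "dr": [0, 0.004, 0], "hand": 1},
    {"travel": [0.01, -0.005, 0.22], "dr": [0, 0.004, 0], "hand": 1},
    {"travel": [0.01, -0.005, 0.34], "dr": [0, 0.004, 0], "hand": 1},
    {"travel": [0.01, -0.005, 0.46], "dr": [0, 0.004, 0], "hand": 1},
    {"travel": [0.01, -0.005, 0.56], "dr": [0, 0.004, 0], "hand": 0.9},
    {"travel": [0.01, -0.005, 0.63], "dr": [0, 0.004, 0], "hand": 0.8},
    {"travel": [0.01, -0.005, 0.67], "dr": [0, 0.004, 0], "hand": 0.6},
    {"travel": [0.01, -0.005, 0.687], "dr": [0, 0.004, 0], "hand": 0.5},
    {"travel": [0.01, -0.005, 0.687], "dr": [0, 0.004, 0], "hand": 0.3},
    {"travel": [0.01, -0.005, 0.687], "dr": [0, 0.004, 0], "hand": 0.3}
  ]
}}

```text
time_s: 35.45
position: [498.1, -415.3, 219.8]
eef_rot: [[-0.997, 0.083, 0.002], [0.083, 0.997, -0.001], [-0.002, -0.001, -1.0]]
contact_force: [0.3, -0.4, -0.4]
opening: 47.0
```

Emit:
{"api": "servo_tool", "payload": {
  "targets": [
    {"travel": [0, 0, 0], "dr": [0, 0, 0], "hand": 0},
    {"travel": [0, 0, 0], "dr": [0, 0, 0], "hand": 0},
    {"travel": [0, 0, 0], "dr": [0, 0, 0], "hand": 0},
    {"travel": [0, 0, 0], "dr": [0, 0, 0], "hand": 0},
    {"travel": [0, 0, 0], "dr": [0, 0, 0], "hand": 0},
    {"travel": [0, 0, 0], "dr": [0, 0, 0], "hand": 0}
  ],
  "force": 45
}}

```text
time_s: 36.05
position: [498.2, -415.2, 220.2]
eef_rot: [[-0.997, 0.083, 0.002], [0.083, 0.997, -0.001], [-0.002, -0.0, -1.0]]
contact_force: [-0.7, 0.7, 2.9]
opening: 12.7
```

Run:
```python
from h import *
st(); snap('wrist','w23'); t=snap('top','top23');go(500,-290,215,-4.7)
cv2.imwrite('pics/c23.png',cv2.resize(t['img'][100:260,85:445,::-1],None,fx=2.2,fy=2.2))
```

```text
t 36.05 grasp [ 498.5 -415.3   56.2] yaw -4.74 tilt 0.11 F [-0.7  0.7  2.9] T [ 0.19  0.05 -0.02] op 12.7
t=36.1 travel [0.028, 0.416, -0.529] dr [-0.001, 0.002, -0.001] |mm| 202
```

View pics/c23.png

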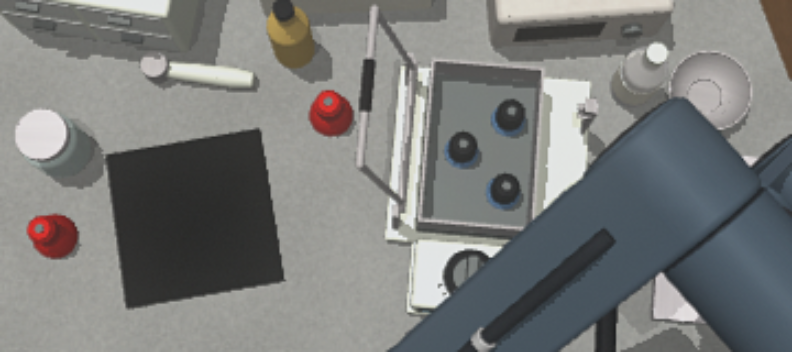

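Run:
```python
from h import *
s=ld('w16'); cv2.imwrite('pics/c16.png',cv2.resize(s['img'][60:250,185:455,::-1],None,fx=2.9,fy=2.9,interpolation=cv2.INTER_CUBIC))
s=ld('top23'); cv2.imwrite('pics/c23b.png',cv2.resize(s['img'][115:215,265:345,::-1],None,fx=6,fy=6,interpolation=cv2.INTER_CUBIC))
```

```text
(no output)
```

View pics/c16.png

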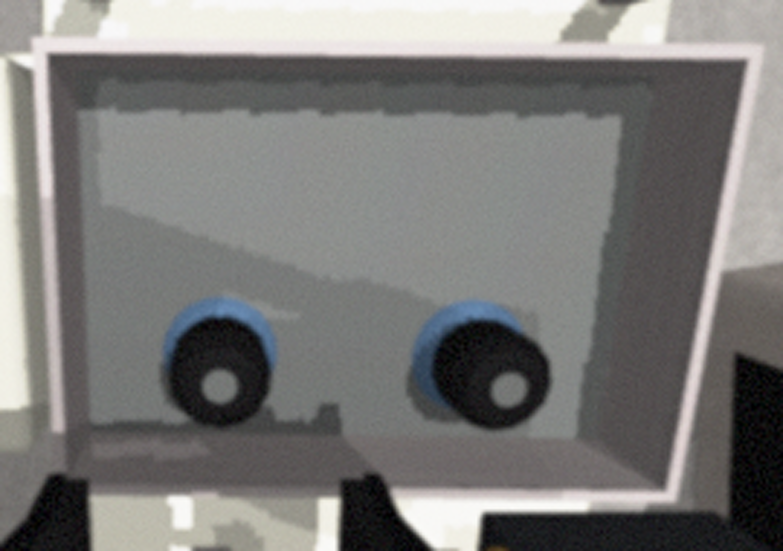

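View pics/c23b.png

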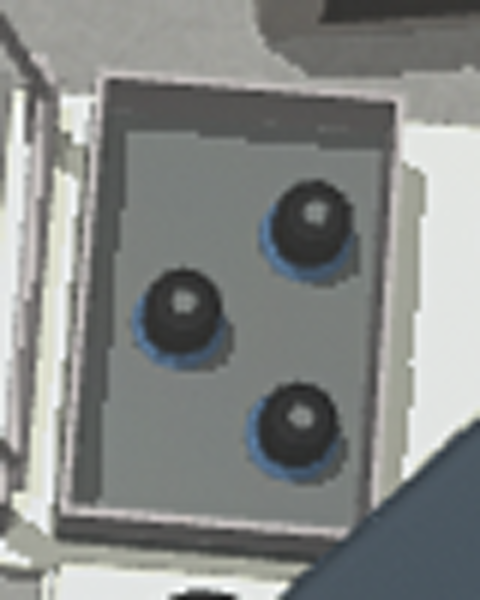

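Run:
```python
from h import *
s=ld('w16'); f=lambda u,v,z: ray(s,u/2.9+185-.33,v/2.9+60-.33,z)
L=[f(*p,105) for p in [(34,38),(764,45),(677,499),(58,497)]]
s=ld('top23'); g=lambda u,v,z: ray(s,u/6+265-.42,v/6+115-.42,z)
M=[g(*p,105) for p in [(62,514),(98,72),(404,100),(374,537)]]
for Q in (L,M):
    print([l.round(1) for l in Q],np.mean(Q,0)); ax=Q[1]-Q[0]+Q[2]-Q[3]; print(np.degrees(np.arctan2(ax[1],ax[0])),[round(np.linalg.norm(Q[i]-Q[i-1])) for i in range(4)])
```

```text
[array([504.7,  -3.8, 105. ]), array([723.5, -21.6, 105. ]), array([ 712., -170.,  105.]), array([ 492.6, -154.1,  105. ])] [608.2236025  -87.37013027 105.        ]
-4.377229204136736 [151, 220, 149, 220]
[array([504.6,  -5.2, 105. ]), array([722.5, -22. , 105. ]), array([ 709.4, -170.4,  105. ]), array([ 494.7, -152.6,  105. ])] [607.81720833 -87.54972817 105.        ]
-4.574905547000019 [148, 219, 149, 215]
```

Emit:
{"api": "servo_tool", "payload": {
  "targets": [
    {"travel": [0, 0, -0.04], "dr": [0, 0, 0], "hand": 0},
    {"travel": [0, 0, -0.1], "dr": [0, 0, 0], "hand": 0},
    {"travel": [0, 0, -0.18], "dr": [0, 0, 0], "hand": 0},
    {"travel": [0, 0, -0.28], "dr": [0, 0, 0], "hand": 0},
    {"travel": [0, 0, -0.38], "dr": [0, 0, 0], "hand": 0},
    {"travel": [0, 0.03, -0.48], "dr": [0, 0, 0], "hand": 0},
    {"travel": [0.02, 0.1, -0.54], "dr": [0, 0, 0], "hand": 0},
    {"travel": [0.03, 0.2, -0.54], "dr": [0, 0, 0], "hand": 0},
    {"travel": [0.03, 0.31, -0.54], "dr": [0, 0, 0], "hand": 0},
    {"travel": [0.03, 0.41, -0.54], "dr": [0, 0, 0], "hand": 0}
  ]
}}

```text
time_s: 37.15
position: [498.4, -290.3, 382.1]
eef_rot: [[-0.997, 0.083, 0.001], [0.083, 0.997, 0.0], [-0.001, 0.001, -1.0]]
contact_force: [-0.3, 0.3, -3.7]
opening: 12.5
```

Run:
```python
from h import *
st(); go(607.2,-87.9,215,-4.6)
```

```text
t 37.15 grasp [ 498.5 -290.2  218.1] yaw -4.77 tilt 0.05 F [-0.3  0.3 -3.7] T [ 0.04  0.   -0.06] op 12.5
t=37.1 travel [-0.305, 0.702, 0.011] dr [0.001, 0.001, -0.004] |mm| 230
```

Emit:
{"api": "servo_tool", "payload": {
  "targets": [
    {"travel": [0, 0.1, 0], "dr": [0, 0, 0], "hand": 0},
    {"travel": [0, 0.21, 0], "dr": [0, 0, 0], "hand": 0},
    {"travel": [-0.01, 0.33, 0], "dr": [0, 0, 0], "hand": 0},
    {"travel": [-0.03, 0.45, 0], "dr": [0, 0, 0], "hand": 0},
    {"travel": [-0.08, 0.57, 0], "dr": [0, 0, 0], "hand": 0},
    {"travel": [-0.15, 0.66, 0], "dr": [0, 0, 0], "hand": 0},
    {"travel": [-0.22, 0.7, 0], "dr": [0, 0, -0.004], "hand": 0},
    {"travel": [-0.28, 0.702, 0], "dr": [0, 0, -0.004], "hand": 0},
    {"travel": [-0.305, 0.702, 0], "dr": [0, 0, -0.004], "hand": 0},
    {"travel": [-0.305, 0.702, 0], "dr": [0, 0, -0.004], "hand": 0}
  ]
}}

```text
time_s: 38.15
position: [607.5, -88.3, 381.9]
eef_rot: [[-0.997, 0.08, 0.0], [0.08, 0.997, 0.0], [-0.0, 0.0, -1.0]]
contact_force: [-0.1, 0.6, -2.9]
opening: 12.9
```

Run:
```python
from h import *
st(); s=snap('wrist','w24'); go(607.2,-87.9,160,-4.6); go(607.2,-87.9,147,-4.6)
```

```text
t 38.15 grasp [607.5 -88.2 217.9] yaw -4.57 tilt 0.02 F [-0.1  0.6 -2.9] T [0.03 0.07 0.02] op 12.9
t=38.2 travel [-0.002, 0.001, 0.193] dr [0.001, -0.002, 0.0] |mm| 58
t=38.2 travel [-0.002, 0.001, 0.236] dr [0.001, -0.002, 0.0] |mm| 71
```

View pics/w24.png

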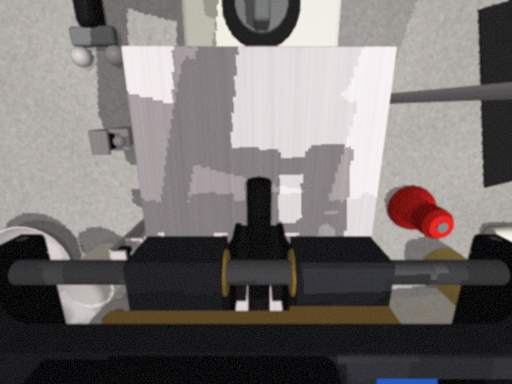

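Emit:
{"api": "servo_tool", "payload": {
  "targets": [
    {"travel": [0, 0, 0.04], "dr": [0, 0, 0], "hand": 0},
    {"travel": [0, 0, 0.08], "dr": [0, 0, 0], "hand": 0},
    {"travel": [0, 0, 0.12], "dr": [0, 0, 0], "hand": 0},
    {"travel": [0, 0, 0.15], "dr": [0, 0, 0], "hand": 0},
    {"travel": [0, 0, 0.18], "dr": [0, 0, 0], "hand": 0},
    {"travel": [0, 0, 0.2], "dr": [0, 0, 0], "hand": 0},
    {"travel": [0, 0, 0.215], "dr": [0, 0, 0], "hand": 0},
    {"travel": [0, 0, 0.225], "dr": [0, 0, 0], "hand": 0},
    {"travel": [0, 0, 0.232], "dr": [0, 0, 0], "hand": 0},
    {"travel": [0, 0, 0.234], "dr": [0, 0, 0], "hand": 0}
  ]
}}

```text
time_s: 39.2
position: [606.6, -88.2, 311.6]
eef_rot: [[-0.997, 0.08, -0.001], [0.08, 0.997, 0.001], [0.001, 0.001, -1.0]]
contact_force: [0.3, 0.3, -3.3]
opening: 12.9
```

Run:
```python
from h import *
st(); s=snap('scene','s25'); cv2.imwrite('pics/c25.png',cv2.resize(s['img'][130:240,170:300,::-1],None,fx=5,fy=5,interpolation=cv2.INTER_CUBIC))
```

```text
t 39.2 grasp [606.4 -88.1 147.6] yaw -4.6 tilt 0.07 F [ 0.3  0.3 -3.3] T [ 0.05 -0.01  0.01] op 12.9
```

View pics/c25.png

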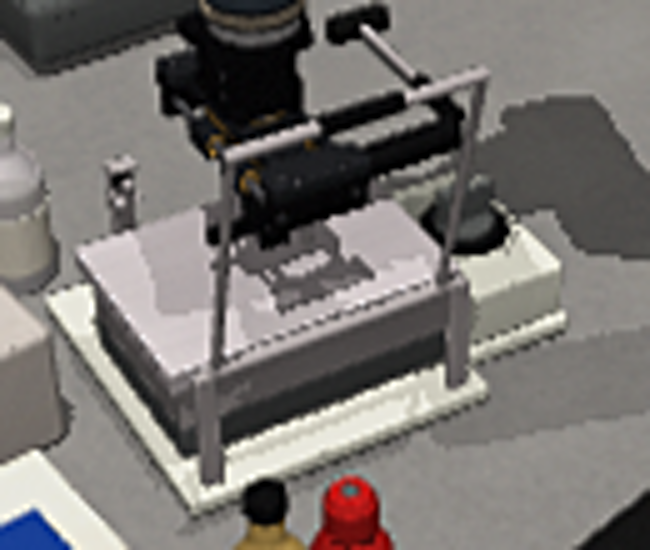

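Emit:
{"api": "servo_tool", "payload": {
  "targets": [
    {"travel": [0, 0, 0.003], "dr": [0, 0, 0], "hand": 0},
    {"travel": [0, 0, 0.006], "dr": [0, 0, 0], "hand": 0},
    {"travel": [0, 0, 0.009], "dr": [0, 0, 0], "hand": 0},
    {"travel": [0, 0, 0.009], "dr": [0, 0, 0], "hand": 0}
  ]
}}

```text
time_s: 39.65
position: [606.6, -88.2, 311.2]
eef_rot: [[-0.997, 0.08, 0.0], [0.08, 0.997, 0.0], [-0.0, 0.0, -1.0]]
contact_force: [-2.6, 0.9, 7.8]
opening: 12.6
```

Run:
```python
from h import *
st()
```

```text
t 39.65 grasp [606.7 -88.2 147.2] yaw -4.59 tilt 0.02 F [-2.6  0.9  7.8] T [ 0.17  0.53 -0.05] op 12.6
```

Emit:
{"api": "servo_tool", "payload": {
  "targets": [
    {"travel": [0, 0, -0.001], "dr": [0, 0, 0], "hand": 0.6},
    {"travel": [0, 0, -0.001], "dr": [0, 0, 0], "hand": 0.6},
    {"travel": [0, 0, -0.001], "dr": [0, 0, 0], "hand": 0.6},
    {"travel": [0, 0, -0.001], "dr": [0, 0, 0], "hand": 0.6},
    {"travel": [0, 0, -0.05], "dr": [0, 0, 0], "hand": 0.6},
    {"travel": [0, 0, -0.15], "dr": [0, 0, 0], "hand": 0.6},
    {"travel": [0, 0, -0.28], "dr": [0, 0, 0], "hand": 0.6},
    {"travel": [0, 0, -0.42], "dr": [0, 0, 0], "hand": 0.6},
    {"travel": [0.02, -0.1, -0.56], "dr": [0, 0, 0], "hand": 0.6},
    {"travel": [0.02, -0.2, -0.66], "dr": [0, 0, 0], "hand": 0.6}
  ]
}}

```text
time_s: 40.65
position: [595.5, -147.1, 512.0]
eef_rot: [[-0.997, 0.078, 0.003], [0.078, 0.997, -0.001], [-0.003, -0.001, -1.0]]
contact_force: [-0.3, 0.2, 0.2]
opening: 52.2
```

Run:
```python
from h import *
st(); s=snap('scene','s26'); cv2.imwrite('pics/c26.png',cv2.resize(s['img'][130:240,170:300,::-1],None,fx=5,fy=5,interpolation=cv2.INTER_CUBIC))
snap('wrist','w26');t=snap('top','top26')
```

```text
t 40.65 grasp [ 595.9 -147.2  348. ] yaw -4.45 tilt 0.16 F [-0.3  0.2  0.2] T [-0.03 -0.05  0.07] op 52.2
```

View pics/c26.png

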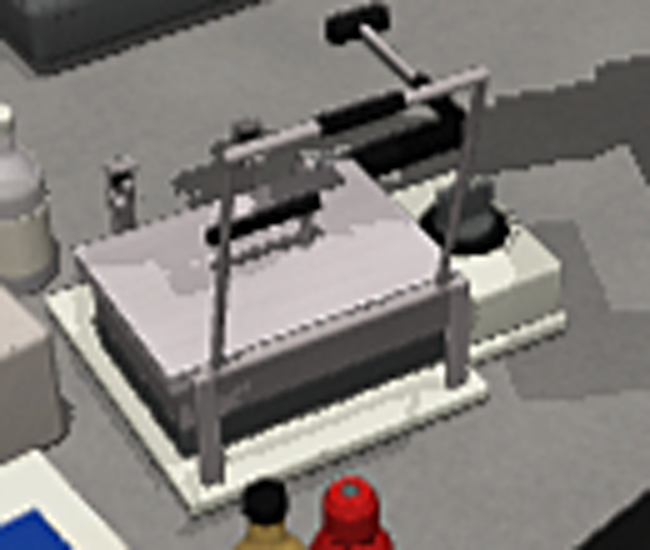

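View pics/w26.png

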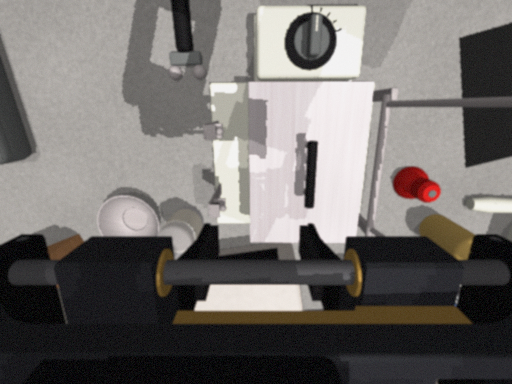

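Run:
```python
from h import *
a,b=ld('s26'),ld('top26')
cv2.imwrite('pics/c26a.png',cv2.resize(a['img'][135:175,210:290,::-1],None,fx=9,fy=9,interpolation=cv2.INTER_CUBIC))
cv2.imwrite('pics/c26b.png',cv2.resize(b['img'][95:185,235:335,::-1],None,fx=6,fy=6,interpolation=cv2.INTER_CUBIC))
```

```text
(no output)
```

View pics/c26a.png

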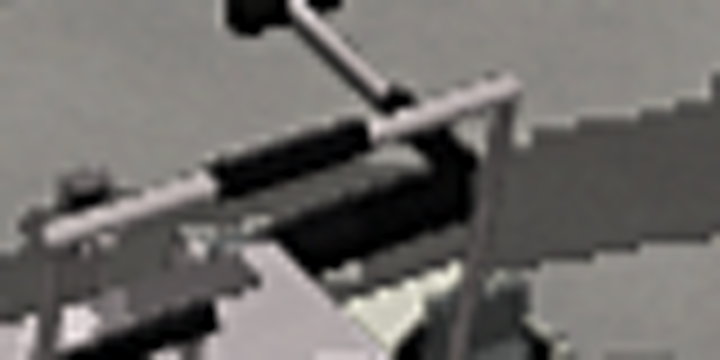

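View pics/c26b.png

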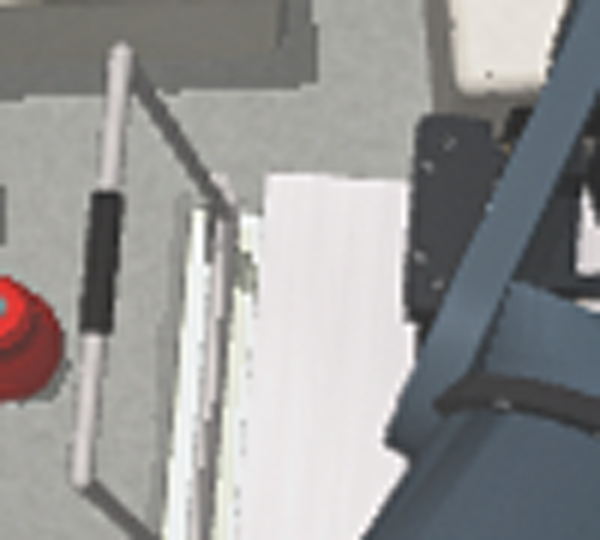

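```bash
cat >> h.py <<'E'
UC=np.array([608,-87.5]);UY=np.radians(-4.5)
def u2w(x,y,z):
    return np.array([UC[0]+np.cos(UY)*x-np.sin(UY)*y, UC[1]+np.sin(UY)*x+np.cos(UY)*y, z])
def bar(th,x=0): return u2w(x,98-214*np.cos(th),114+214*np.sin(th))
E
python3 - <<'E'
from h import *
a,b=ld('s26'),ld('top26')
A=(293/9+210-.45,157/9+135-.45); B=(102/6+235-.42,263/6+95-.42)
# triangulate
P=lambda s:s['intrinsics']@np.c_[s['R'],s['t']]
X=cv2.triangulatePoints(P(a),P(b),np.array(A),np.array(B)); X=(X[:3]/X[3]).ravel(); print(X, 'reproj',proj(a,X)-A,proj(b,X)-B)
d=X[:2]-UC; print('local',np.cos(UY)*d[0]+np.sin(UY)*d[1],-np.sin(UY)*d[0]+np.cos(UY)*d[1])
for th in np.arange(1.7,1.96,.05): print(th.round(2),bar(th).round(1),(proj(a,bar(th))-A).round(1),(proj(b,bar(th))-B).round(1))
E
```

```text
[619.76007458  58.47314202 323.21517319] reproj [-0.70917842 -0.16676627] [-0.38722992  0.43975452]
local 0.27090146824160577 146.44584035849635
1.7 [617.9  37.7 326.2] [-3.9 -4.2] [8.1 0.9]
1.75 [618.7  48.2 324.6] [-2.3 -2.1] [3.8 0.7]
1.8 [619.5  58.7 322.4] [-0.6  0.1] [-0.5  0.6]
1.85 [620.3  69.  319.7] [1.1 2.4] [-4.6  0.6]
1.9 [621.1  79.2 316.5] [2.7 4.9] [-8.7  0.6]
1.95 [621.9  89.2 312.8] [4.4 7.5] [-12.7   0.7]
```

Run:
```python
from h import *
st(); go(619.5,58.7,385,-4.5); go(619.5,58.7,332,-4.5)
```

```text
t 40.8 grasp [ 596.9 -149.6  347.8] yaw -4.74 tilt 0.38 F [-0.5  0.5 -0.5] T [-0.01 -0.05 -0.05] op 52.1
t=40.8 travel [-0.022, 0.697, -0.125] dr [-0.003, 0.008, -0.005] |mm| 213
t=40.8 travel [-0.021, 0.697, 0.051] dr [-0.003, 0.008, -0.005] |mm| 210
```

Emit:
{"api": "servo_tool", "payload": {
  "targets": [
    {"travel": [0, 0.08, -0.08], "dr": [0, 0, 0], "hand": 0.7},
    {"travel": [-0.01, 0.2, -0.125], "dr": [0, 0.008, -0.005], "hand": 0.7},
    {"travel": [-0.02, 0.34, -0.125], "dr": [0, 0.008, -0.005], "hand": 0.7},
    {"travel": [-0.022, 0.47, -0.125], "dr": [0, 0.008, -0.005], "hand": 0.7},
    {"travel": [-0.022, 0.59, -0.125], "dr": [0, 0.008, -0.005], "hand": 0.7},
    {"travel": [-0.022, 0.67, -0.125], "dr": [0, 0.008, -0.005], "hand": 0.7},
    {"travel": [-0.022, 0.697, -0.125], "dr": [0, 0.008, -0.005], "hand": 0.7},
    {"travel": [-0.022, 0.697, -0.125], "dr": [0, 0.008, -0.005], "hand": 0.7},
    {"travel": [-0.022, 0.697, -0.125], "dr": [0, 0.008, -0.005], "hand": 0.7}
  ]
}}

```text
time_s: 41.7
position: [619.5, 58.2, 548.0]
eef_rot: [[-0.997, 0.079, -0.002], [0.079, 0.997, -0.003], [0.002, -0.003, -1.0]]
contact_force: [-0.7, -0.1, 0.4]
opening: 60.8
```

Run:
```python
from h import *
snap('wrist','w27');st(); go(619.5,58.7,332,-4.5)
```

```text
t 41.75 grasp [619.4  57.3 384.3] yaw -4.58 tilt 0.17 F [-0.7 -0.5 -1. ] T [ 0.02 -0.03 -0.03] op 60.9
t=41.8 travel [0.0, 0.004, 0.174] dr [-0.003, -0.001, -0.002] |mm| 52
```

View pics/w27.png

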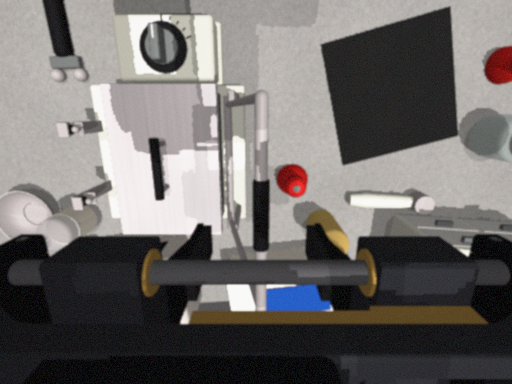

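Emit:
{"api": "servo_tool", "payload": {
  "targets": [
    {"travel": [0, 0.002, 0.05], "dr": [0, 0, 0], "hand": 0.6},
    {"travel": [0, 0.002, 0.11], "dr": [0, 0, 0], "hand": 0.5},
    {"travel": [0, 0.002, 0.16], "dr": [0, 0, 0], "hand": 0.4},
    {"travel": [0, 0.002, 0.174], "dr": [0, 0, 0], "hand": 0.3},
    {"travel": [0, 0.002, 0.174], "dr": [0, 0, 0], "hand": 0},
    {"travel": [0, 0.002, 0.174], "dr": [0, 0, 0], "hand": 0},
    {"travel": [0, 0.002, 0.174], "dr": [0, 0, 0], "hand": 0},
    {"travel": [0, 0.002, 0.174], "dr": [0, 0, 0], "hand": 0},
    {"travel": [0, 0.002, 0.174], "dr": [0, 0, 0], "hand": 0},
    {"travel": [0, 0.002, 0.174], "dr": [0, 0, 0], "hand": 0}
  ],
  "force": 15
}}

```text
time_s: 42.75
position: [619.8, 58.2, 497.3]
eef_rot: [[-0.997, 0.08, 0.001], [0.08, 0.997, -0.003], [-0.001, -0.003, -1.0]]
contact_force: [0.0, 0.5, 3.9]
opening: 13.5
```

```bash
cat >> h.py <<'E'
def arc(ths,dz=10,yaw=-4.5,dy=0,dx=0):
    s=manip.sense(); st()
    for th in ths:
        b=bar(th); print(round(th,2),end=' '); go(b[0]+dx,b[1]+dy,b[2]+dz,yaw,s)
E
python3 - <<'E'
from h import *
arc([1.8,1.7,1.6,1.5,1.4,1.3,1.2,1.1,1.0,.9])
E
```

```text
t 42.75 grasp [620.   57.8 333.3] yaw -4.57 tilt 0.18 F [0.  0.5 3.9] T [ 0.03 -0.03 -0.03] op 13.5
1.8 t=42.8 travel [0.001, 0.001, 0.003] dr [-0.004, 0.002, -0.002] |mm| 1
1.7 t=42.8 travel [0.001, -0.069, -0.01] dr [-0.004, 0.002, -0.002] |mm| 21
1.6 t=42.8 travel [0.001, -0.14, -0.015] dr [-0.004, 0.002, -0.002] |mm| 42
1.5 t=42.8 travel [0.001, -0.211, -0.013] dr [-0.004, 0.002, -0.002] |mm| 64
1.4 t=42.8 travel [0.001, -0.282, -0.005] dr [-0.004, 0.002, -0.002] |mm| 85
1.3 t=42.8 travel [0.001, -0.352, 0.011] dr [-0.004, 0.002, -0.002] |mm| 106
1.2 t=42.8 travel [0.001, -0.419, 0.034] dr [-0.004, 0.002, -0.002] |mm| 126
1.1 t=42.8 travel [0.001, -0.484, 0.063] dr [-0.004, 0.002, -0.002] |mm| 146
1.0 t=42.8 travel [0.0, -0.546, 0.099] dr [-0.004, 0.002, -0.002] |mm| 166
0.9 t=42.8 travel [0.0, -0.604, 0.14] dr [-0.004, 0.002, -0.002] |mm| 186
```

Emit:
{"api": "servo_tool", "payload": {
  "targets": [
    {"travel": [0, -0.035, -0.008], "dr": [0, 0, 0], "hand": 0},
    {"travel": [0, -0.069, -0.012], "dr": [0, 0, 0], "hand": 0},
    {"travel": [0, -0.105, -0.015], "dr": [0, 0, 0], "hand": 0},
    {"travel": [0, -0.14, -0.017], "dr": [0, 0, 0], "hand": 0},
    {"travel": [0, -0.175, -0.017], "dr": [0, 0, 0], "hand": 0},
    {"travel": [0, -0.211, -0.015], "dr": [0, 0, 0], "hand": 0},
    {"travel": [0, -0.247, -0.012], "dr": [0, 0, 0], "hand": 0},
    {"travel": [0, -0.282, -0.008], "dr": [0, 0, 0], "hand": 0},
    {"travel": [0, -0.317, 0.001], "dr": [0, 0, 0], "hand": 0},
    {"travel": [0, -0.352, 0.009], "dr": [0, 0, 0], "hand": 0}
  ]
}}

```text
time_s: 43.75
position: [611.1, -48.0, 494.4]
eef_rot: [[-0.997, 0.08, 0.0], [0.08, 0.997, -0.003], [-0.0, -0.003, -1.0]]
contact_force: [-0.2, 1.9, 0.9]
opening: 13.2
```

Run:
```python
from h import *
arc([1.3,1.25,1.2,1.15,1.1,1.05,1.0,.95,.9,.85,.8,.75,.7])
```

```text
t 43.75 grasp [611.1 -48.4 330.4] yaw -4.58 tilt 0.16 F [-0.2  1.9  0.9] T [0.51 0.15 0.01] op 13.2
1.3 t=43.8 travel [-0.0, 0.004, 0.001] dr [-0.004, 0.0, -0.002] |mm| 1
1.25 t=43.8 travel [-0.0, -0.03, 0.011] dr [-0.004, 0.0, -0.002] |mm| 10
1.2 t=43.8 travel [-0.0, -0.064, 0.023] dr [-0.004, 0.0, -0.002] |mm| 20
1.15 t=43.8 travel [-0.0, -0.097, 0.037] dr [-0.004, 0.0, -0.002] |mm| 31
1.1 t=43.8 travel [-0.0, -0.129, 0.053] dr [-0.004, 0.0, -0.002] |mm| 42
1.05 t=43.8 travel [-0.0, -0.16, 0.07] dr [-0.004, 0.0, -0.002] |mm| 52
1.0 t=43.8 travel [-0.0, -0.191, 0.088] dr [-0.004, 0.0, -0.002] |mm| 63
0.95 t=43.8 travel [-0.0, -0.22, 0.108] dr [-0.004, 0.0, -0.002] |mm| 74
0.9 t=43.8 travel [-0.0, -0.249, 0.13] dr [-0.004, 0.0, -0.002] |mm| 84
0.85 t=43.8 travel [-0.0, -0.276, 0.153] dr [-0.004, 0.0, -0.002] |mm| 95
0.8 t=43.8 travel [-0.0, -0.302, 0.177] dr [-0.004, 0.0, -0.002] |mm| 105
0.75 t=43.8 travel [-0.0, -0.327, 0.203] dr [-0.004, 0.0, -0.002] |mm| 115
0.7 t=43.8 travel [-0.0, -0.35, 0.229] dr [-0.004, 0.0, -0.002] |mm| 126
```

Emit:
{"api": "servo_tool", "payload": {
  "targets": [
    {"travel": [0, -0.03, 0.009], "dr": [0, 0, 0], "hand": 0},
    {"travel": [0, -0.064, 0.021], "dr": [0, 0, 0], "hand": 0},
    {"travel": [0, -0.097, 0.035], "dr": [0, 0, 0], "hand": 0},
    {"travel": [0, -0.129, 0.051], "dr": [0, 0, 0], "hand": 0},
    {"travel": [0, -0.16, 0.068], "dr": [0, 0, 0], "hand": 0},
    {"travel": [0, -0.191, 0.086], "dr": [0, 0, 0], "hand": 0},
    {"travel": [0, -0.22, 0.106], "dr": [0, 0, 0], "hand": 0},
    {"travel": [0, -0.249, 0.128], "dr": [0, 0, 0], "hand": 0},
    {"travel": [0, -0.276, 0.151], "dr": [0, 0, 0], "hand": 0},
    {"travel": [0, -0.302, 0.175], "dr": [0, 0, 0], "hand": 0}
  ]
}}

```text
time_s: 44.75
position: [603.7, -139.1, 441.5]
eef_rot: [[-0.997, 0.08, -0.0], [0.08, 0.997, -0.003], [0.0, -0.003, -1.0]]
contact_force: [0.1, 2.0, 0.2]
opening: 13.2
```

Run:
```python
from h import *
arc([.8,.75,.7,.65,.6,.55,.5,.45,.4,.35,.3,.25,.2])
```

```text
t 44.75 grasp [ 603.6 -139.6  277.5] yaw -4.58 tilt 0.16 F [0.1 2.  0.2] T [ 0.41  0.22 -0.01] op 13.2
0.8 t=44.8 travel [-0.001, 0.002, -0.0] dr [-0.004, -0.0, -0.002] |mm| 1
0.75 t=44.8 travel [-0.001, -0.023, 0.025] dr [-0.004, -0.0, -0.002] |mm| 10
0.7 t=44.8 travel [-0.001, -0.046, 0.052] dr [-0.004, -0.0, -0.002] |mm| 21
0.65 t=44.8 travel [-0.001, -0.068, 0.08] dr [-0.004, -0.0, -0.002] |mm| 32
0.6 t=44.8 travel [-0.001, -0.089, 0.109] dr [-0.004, -0.0, -0.002] |mm| 42
0.55 t=44.8 travel [-0.001, -0.108, 0.139] dr [-0.004, -0.0, -0.002] |mm| 53
0.5 t=44.8 travel [-0.001, -0.126, 0.17] dr [-0.004, -0.0, -0.002] |mm| 63
0.45 t=44.8 travel [-0.001, -0.142, 0.202] dr [-0.004, -0.0, -0.002] |mm| 74
0.4 t=44.8 travel [-0.001, -0.157, 0.234] dr [-0.004, -0.0, -0.002] |mm| 85
0.35 t=44.8 travel [-0.001, -0.17, 0.267] dr [-0.004, -0.0, -0.002] |mm| 95
0.3 t=44.8 travel [-0.001, -0.181, 0.301] dr [-0.004, -0.0, -0.002] |mm| 105
0.25 t=44.8 travel [-0.001, -0.191, 0.336] dr [-0.004, -0.0, -0.002] |mm| 116
0.2 t=44.8 travel [-0.001, -0.199, 0.37] dr [-0.004, -0.0, -0.002] |mm| 126
```

Emit:
{"api": "servo_tool", "payload": {
  "targets": [
    {"travel": [0, -0.023, 0.025], "dr": [0, 0, 0], "hand": 0},
    {"travel": [0, -0.046, 0.052], "dr": [0, 0, 0], "hand": 0},
    {"travel": [0, -0.068, 0.08], "dr": [0, 0, 0], "hand": 0},
    {"travel": [0, -0.089, 0.109], "dr": [0, 0, 0], "hand": 0},
    {"travel": [0, -0.108, 0.139], "dr": [0, 0, 0], "hand": 0},
    {"travel": [0, -0.126, 0.17], "dr": [0, 0, 0], "hand": 0},
    {"travel": [0, -0.142, 0.202], "dr": [0, 0, 0], "hand": 0},
    {"travel": [0, -0.157, 0.234], "dr": [0, 0, 0], "hand": 0},
    {"travel": [0, -0.17, 0.267], "dr": [0, 0, 0], "hand": 0},
    {"travel": [0, -0.181, 0.301], "dr": [0, 0, 0], "hand": 0}
  ]
}}

```text
time_s: 45.75
position: [599.3, -193.5, 350.3]
eef_rot: [[-0.997, 0.08, -0.001], [0.08, 0.997, -0.002], [0.001, -0.002, -1.0]]
contact_force: [-1.2, 2.4, -0.1]
opening: 13.4
```

Run:
```python
from h import *
arc([.3,.25,.2,.15,.1,.05,0])
s=snap('scene','s30'); cv2.imwrite('pics/c30.png',cv2.resize(s['img'][130:240,170:300,::-1],None,fx=5,fy=5,interpolation=cv2.INTER_CUBIC))
snap('wrist','w30')
```

```text
t 45.75 grasp [ 599.2 -193.9  186.3] yaw -4.58 tilt 0.12 F [-1.2  2.4 -0.1] T [ 0.77  0.12 -0.01] op 13.4
0.3 t=45.8 travel [-0.001, -0.0, -0.003] dr [-0.003, -0.001, -0.002] |mm| 1
0.25 t=45.8 travel [-0.001, -0.01, 0.031] dr [-0.003, -0.001, -0.002] |mm| 10
0.2 t=45.8 travel [-0.001, -0.018, 0.066] dr [-0.003, -0.001, -0.002] |mm| 20
0.15 t=45.8 travel [-0.001, -0.024, 0.101] dr [-0.003, -0.001, -0.002] |mm| 31
0.1 t=45.8 travel [-0.001, -0.028, 0.136] dr [-0.003, -0.001, -0.002] |mm| 42
0.05 t=45.8 travel [-0.001, -0.031, 0.172] dr [-0.003, -0.001, -0.002] |mm| 52
0 t=45.8 travel [-0.001, -0.032, 0.208] dr [-0.003, -0.001, -0.002] |mm| 63
```

View pics/c30.png

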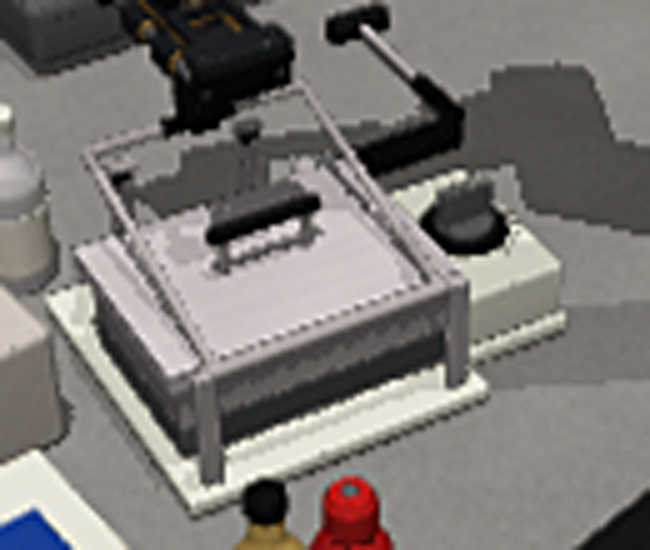

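View pics/w30.png

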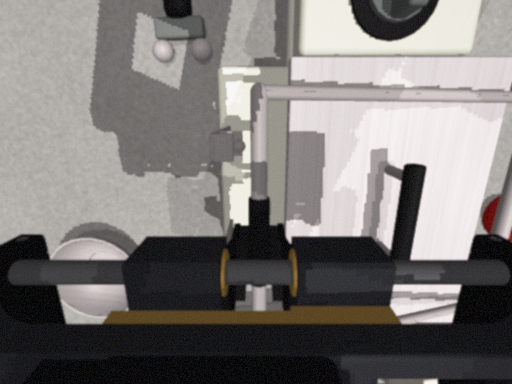

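Emit:
{"api": "servo_tool", "payload": {
  "targets": [
    {"travel": [0, -0.01, 0.034], "dr": [0, 0, 0], "hand": 0},
    {"travel": [0, -0.018, 0.069], "dr": [0, 0, 0], "hand": 0},
    {"travel": [0, -0.024, 0.104], "dr": [0, 0, 0], "hand": 0},
    {"travel": [0, -0.028, 0.138], "dr": [0, 0, 0], "hand": 0},
    {"travel": [0, -0.03, 0.155], "dr": [0, 0, 0], "hand": 0},
    {"travel": [0, -0.031, 0.172], "dr": [0, 0, 0], "hand": 0},
    {"travel": [0, -0.032, 0.185], "dr": [0, 0, 0], "hand": 0},
    {"travel": [0, -0.032, 0.197], "dr": [0, 0, 0], "hand": 0},
    {"travel": [0, -0.032, 0.208], "dr": [0, 0, 0], "hand": 0},
    {"travel": [0, -0.032, 0.208], "dr": [0, 0, 0], "hand": 0}
  ],
  "force": 40
}}

```text
time_s: 46.85
position: [598.6, -201.8, 292.9]
eef_rot: [[-0.997, 0.08, 0.0], [0.08, 0.997, -0.0], [-0.0, -0.0, -1.0]]
contact_force: [-7.5, 12.5, 34.0]
opening: 12.7
```

Run:
```python
from h import *
arc([0])
s=snap('scene','s31'); cv2.imwrite('pics/c31.png',cv2.resize(s['img'][130:240,170:300,::-1],None,fx=5,fy=5,interpolation=cv2.INTER_CUBIC))
```

```text
t 46.85 grasp [ 598.6 -201.9  128.9] yaw -4.58 tilt 0.02 F [-7.5 12.5 34. ] T [ 2.3   1.52 -0.  ] op 12.7
0 t=46.9 travel [-0.001, -0.004, 0.016] dr [-0.0, 0.0, -0.002] |mm| 5
```

View pics/c31.png

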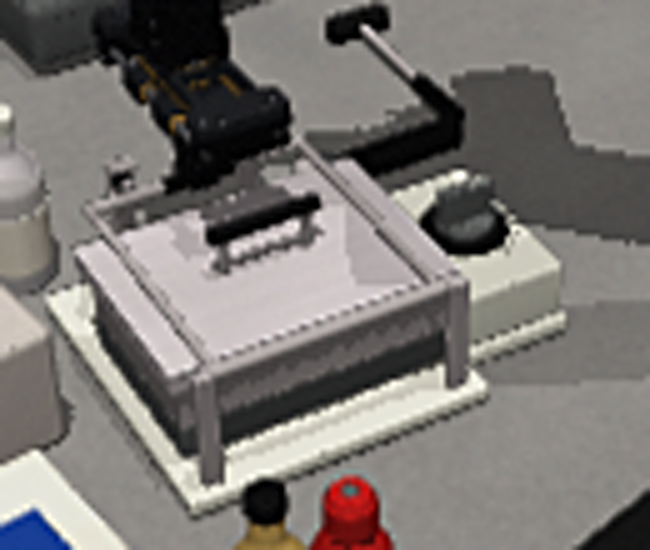

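Emit:
{"api": "servo_tool", "payload": {
  "targets": [
    {"travel": [0, 0.004, -0.01], "dr": [0, 0, 0], "hand": 0},
    {"travel": [0, 0.004, -0.01], "dr": [0, 0, 0], "hand": 0.3},
    {"travel": [0, 0.004, -0.01], "dr": [0, 0, 0], "hand": 0.3},
    {"travel": [0, 0.004, -0.01], "dr": [0, 0, 0], "hand": 0.3},
    {"travel": [0, 0.004, -0.04], "dr": [0, 0, 0], "hand": 0.3},
    {"travel": [0, 0.004, -0.1], "dr": [0, 0, 0], "hand": 0.3},
    {"travel": [0, 0.004, -0.18], "dr": [0, 0, 0], "hand": 0.1},
    {"travel": [0, 0.004, -0.22], "dr": [0, 0, 0], "hand": 0},
    {"travel": [0, 0.004, -0.22], "dr": [0, 0, 0], "hand": 0},
    {"travel": [0, 0.004, -0.22], "dr": [0, 0, 0], "hand": 0}
  ]
}}

```text
time_s: 47.9
position: [598.5, -200.6, 358.8]
eef_rot: [[-0.997, 0.08, 0.0], [0.08, 0.997, -0.001], [-0.0, -0.0, -1.0]]
contact_force: [0.1, 0.5, -0.8]
opening: 3.9
```

Run:
```python
from h import *
st()
s=snap('scene','s32'); cv2.imwrite('pics/c32.png',cv2.resize(s['img'][130:240,170:300,::-1],None,fx=5,fy=5,interpolation=cv2.INTER_CUBIC))
snap('wrist','w32')
for th in [0,.02,.05,.08]:
  for x in (-90,90): print(th,x,(proj(s,bar(th,x))-[170,130])*5)
```

```text
t 47.9 grasp [ 598.5 -200.7  194.8] yaw -4.58 tilt 0.03 F [ 0.1  0.5 -0.8] T [ 0.03 -0.01 -0.04] op 3.9
0 -90 [296.30281425 137.51709825]
0 90 [ 86.80433909 206.20877465]
0.02 -90 [296.14737304 133.09193983]
0.02 90 [ 86.25536763 201.69412993]
0.05 -90 [296.00936537 126.52776633]
0.05 90 [ 85.51430581 195.00348737]
0.08 -90 [295.98644761 120.05639634]
0.08 90 [ 84.87329816 188.41506965]
```

View pics/c32.png

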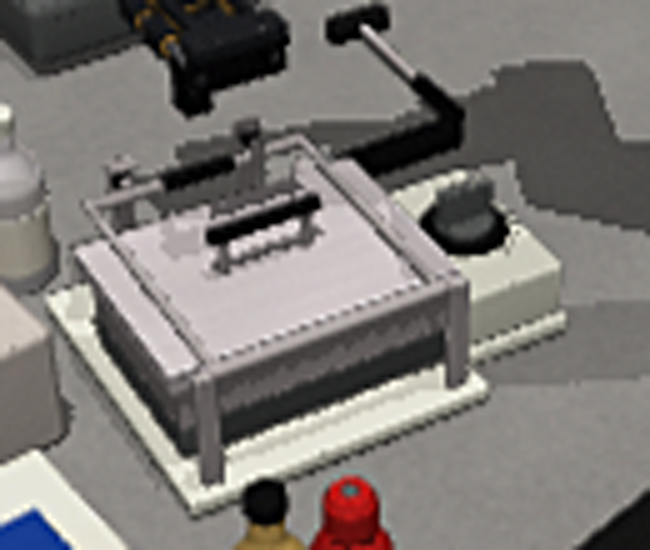

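View pics/w32.png

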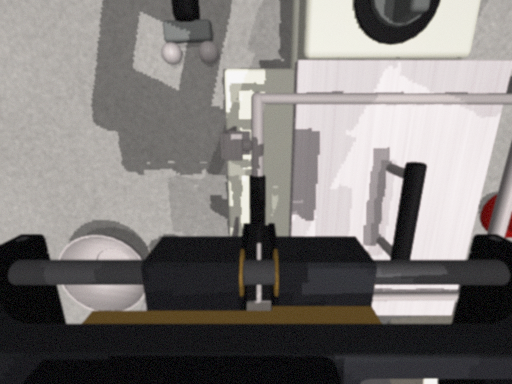

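Emit:
{"api": "servo_tool", "payload": {
  "targets": [
    {"travel": [0, -0.008, 0.06], "dr": [0, 0, 0], "hand": 0},
    {"travel": [0, -0.008, 0.12], "dr": [0, 0, 0], "hand": 0},
    {"travel": [0, -0.008, 0.15], "dr": [0, 0, 0], "hand": 0},
    {"travel": [0, -0.008, 0.16], "dr": [0, 0, 0], "hand": 0},
    {"travel": [0, -0.008, 0.168], "dr": [0, 0, 0], "hand": 0},
    {"travel": [0, -0.008, 0.173], "dr": [0, 0, 0], "hand": 0},
    {"travel": [0, -0.008, 0.173], "dr": [0, 0, 0], "hand": 0}
  ]
}}

```text
time_s: 48.7
position: [598.1, -202.9, 306.3]
eef_rot: [[-0.997, 0.08, -0.001], [0.08, 0.997, 0.0], [0.001, 0.0, -1.0]]
contact_force: [-0.5, 0.5, -0.2]
opening: 0.7
```

Run:
```python
from h import *
st(); print(bar(0))
```

```text
t 48.7 grasp [ 598.  -202.8  142.3] yaw -4.58 tilt 0.06 F [-0.5  0.5 -0.2] T [-0.05  0.02 -0.05] op 0.7
[ 598.8987449  -203.14241071  114.        ]
```

Emit:
{"api": "servo_tool", "payload": {
  "targets": [
    {"travel": [0, 0, 0.006], "dr": [0, 0, 0], "hand": 0},
    {"travel": [0, 0, 0.01], "dr": [0, 0, 0], "hand": 0},
    {"travel": [0, 0, 0.012], "dr": [0, 0, 0], "hand": 0},
    {"travel": [0, 0, 0.015], "dr": [0, 0, 0], "hand": 0},
    {"travel": [0, 0, 0.015], "dr": [0, 0, 0], "hand": 0}
  ]
}}

```text
time_s: 49.2
position: [598.3, -202.9, 303.4]
eef_rot: [[-0.997, 0.08, 0.0], [0.08, 0.997, -0.001], [-0.0, -0.001, -1.0]]
contact_force: [-0.9, 0.9, 7.0]
opening: 0.3
```

Run:
```python
from h import *
st()
```

```text
t 49.2 grasp [ 598.4 -203.   139.4] yaw -4.57 tilt 0.04 F [-0.9  0.9  7. ] T [0.17 0.27 0.02] op 0.3
```

Emit:
{"api": "servo_tool", "payload": {
  "targets": [
    {"travel": [0, 0, 0.008], "dr": [0, 0, 0], "hand": 0},
    {"travel": [0, 0, 0.012], "dr": [0, 0, 0], "hand": 0},
    {"travel": [0, 0, 0.012], "dr": [0, 0, 0], "hand": 0}
  ]
}}

```text
time_s: 49.5
position: [598.2, -202.8, 303.2]
eef_rot: [[-0.997, 0.079, 0.001], [0.079, 0.997, -0.001], [-0.001, -0.001, -1.0]]
contact_force: [-5.1, 1.3, 17.8]
opening: 0.4
```

Emit:
{"api": "servo_tool", "payload": {
  "targets": [
    {"travel": [0, 0, -0.03], "dr": [0, 0, 0], "hand": 0},
    {"travel": [0, 0, -0.1], "dr": [0, 0, 0], "hand": 0.2},
    {"travel": [0, 0, -0.2], "dr": [0, 0, 0], "hand": 0.4},
    {"travel": [0, 0, -0.3], "dr": [0, 0, 0], "hand": 0.6}
  ]
}}

```text
time_s: 49.9
position: [598.0, -202.6, 393.8]
eef_rot: [[-0.997, 0.079, 0.0], [0.079, 0.997, -0.001], [-0.0, -0.001, -1.0]]
contact_force: [0.5, -0.2, 0.3]
opening: 16.6
```

Run:
```python
from h import *
st(); go(437,-73.5,230,-4.5); print(u2w(-172,0,108),u2w(-171,0,108))
s=snap('wrist','w33')
```

```text
t 49.9 grasp [ 598.  -202.7  229.8] yaw -4.55 tilt 0.05 F [ 0.5 -0.2  0.3] T [-0.01 -0.05  0.02] op 16.6
t=49.9 travel [0.569, 0.386, -0.001] dr [-0.001, 0.0, -0.001] |mm| 206
[436.5302186  -74.00503553 108.        ] [437.52713593 -74.08349463 108.        ]
```

View pics/w33.png

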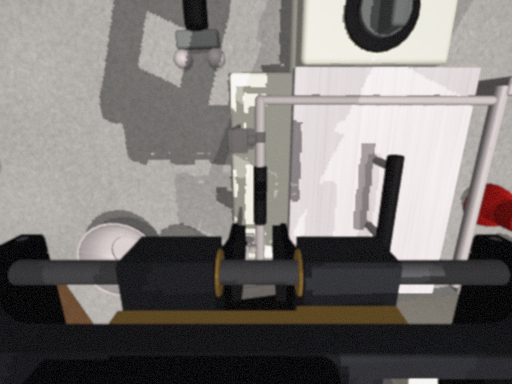

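Emit:
{"api": "servo_tool", "payload": {
  "targets": [
    {"travel": [0.08, 0.05, 0], "dr": [0, 0, 0], "hand": 0.7},
    {"travel": [0.18, 0.12, 0], "dr": [0, 0, 0], "hand": 0.7},
    {"travel": [0.28, 0.19, 0], "dr": [0, 0, 0], "hand": 0.7},
    {"travel": [0.38, 0.26, 0], "dr": [0, 0, 0], "hand": 0.7},
    {"travel": [0.47, 0.32, 0], "dr": [0, 0, 0], "hand": 0.7},
    {"travel": [0.54, 0.37, 0], "dr": [0, 0, 0], "hand": 0.7},
    {"travel": [0.57, 0.386, 0], "dr": [0, 0, 0], "hand": 0.7},
    {"travel": [0.57, 0.386, 0], "dr": [0, 0, 0], "hand": 0.7},
    {"travel": [0.57, 0.386, 0], "dr": [0, 0, 0], "hand": 0.7}
  ]
}}

```text
time_s: 50.85
position: [439.2, -75.0, 397.9]
eef_rot: [[-0.997, 0.079, 0.012], [0.079, 0.997, -0.007], [-0.013, -0.006, -1.0]]
contact_force: [-0.3, -0.3, -0.2]
opening: 60.7
```

Run:
```python
from h import *
st(); go(436.5,-73.7,114,-4.5)
s=snap('wrist','w34')
s=snap('scene','s34'); cv2.imwrite('pics/c34.png',cv2.resize(s['img'][130:240,170:300,::-1],None,fx=5,fy=5,interpolation=cv2.INTER_CUBIC))
```

```text
t 50.85 grasp [441.2 -76.2 233.9] yaw -4.54 tilt 0.82 F [-0.3 -0.3 -0.2] T [-0.01  0.02 -0.01] op 60.7
t=50.9 travel [0.015, 0.006, 0.399] dr [-0.008, 0.016, -0.001] |mm| 120
```

View pics/w34.png

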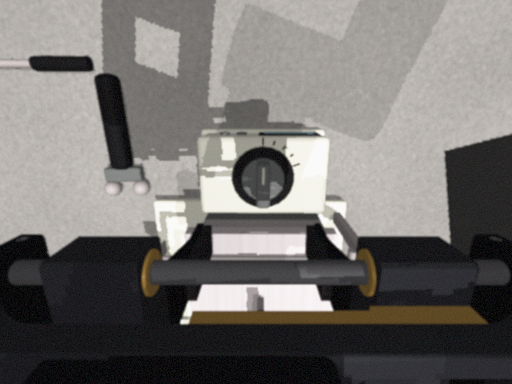

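View pics/c34.png

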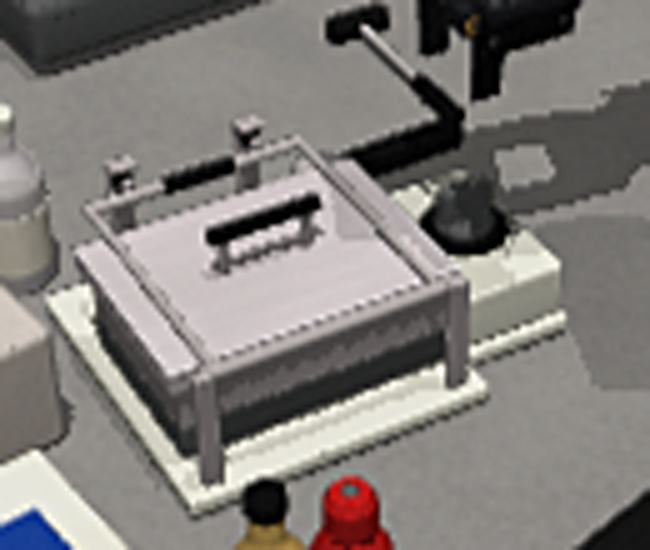

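Run:
```python
from h import *
s=ld('w34'); print(ray(s,263,177,88), ray(s,263.5,165,124),ray(s,263,206,124), proj(s,[436.5,-73.7,88]))
cv2.imwrite('pics/c34b.png',cv2.resize(s['img'][120:230,190:345,::-1],None,fx=5,fy=5,interpolation=cv2.INTER_CUBIC))
```

```text
[432.27499296 -72.61727664  88.        ] [411.67727939 -70.91193666 124.        ] [452.63667525 -74.45263382 124.        ] [262.30252562 180.810595  ]
```

View pics/c34b.png

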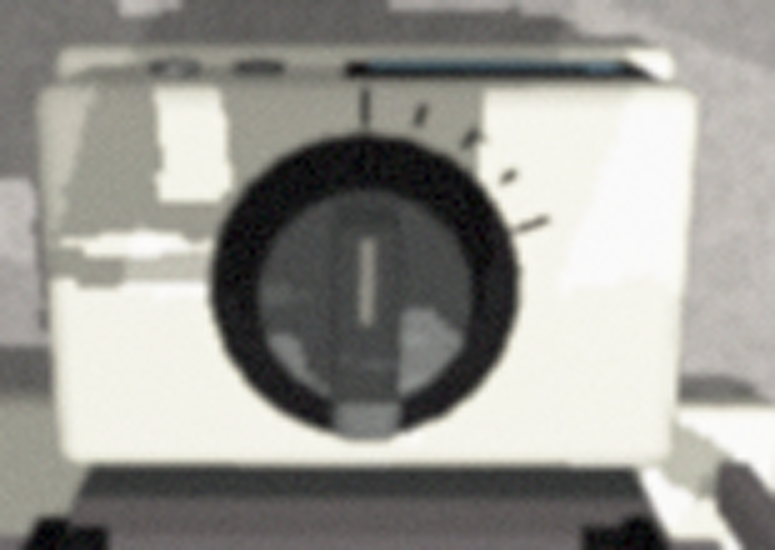

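Emit:
{"api": "servo_tool", "payload": {
  "targets": [
    {"travel": [0.01, 0.004, 0.06], "dr": [-0.006, 0.014, 0], "hand": 0.7},
    {"travel": [0.017, 0.006, 0.14], "dr": [-0.006, 0.014, 0], "hand": 0.7},
    {"travel": [0.019, 0.007, 0.23], "dr": [-0.006, 0.014, 0], "hand": 0.7},
    {"travel": [0.019, 0.007, 0.31], "dr": [-0.006, 0.014, 0], "hand": 0.7},
    {"travel": [0.019, 0.007, 0.36], "dr": [-0.006, 0.014, 0], "hand": 0.6},
    {"travel": [0.019, 0.007, 0.39], "dr": [-0.006, 0.014, 0], "hand": 0.5},
    {"travel": [0.019, 0.007, 0.399], "dr": [-0.006, 0.014, 0], "hand": 0.4},
    {"travel": [0.019, 0.007, 0.399], "dr": [-0.006, 0.014, 0], "hand": 0.4}
  ]
}}

```text
time_s: 51.75
position: [435.8, -73.9, 277.8]
eef_rot: [[-0.997, 0.08, 0.001], [0.08, 0.997, -0.002], [-0.001, -0.001, -1.0]]
contact_force: [0.2, -0.0, -0.0]
opening: 38.6
```

Run:
```python
from h import *
st(); go(435,-73.3,114,-4.5)
s=snap('wrist','w35')
```

```text
t 51.75 grasp [436.  -74.2 113.8] yaw -4.58 tilt 0.11 F [ 0.2 -0.  -0. ] T [0.02 0.01 0.02] op 38.6
t=51.8 travel [0.003, 0.002, -0.001] dr [-0.002, 0.002, -0.002] |mm| 1
```

View pics/w35.png

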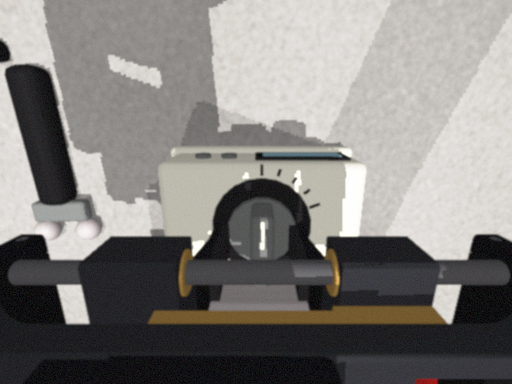

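Emit:
{"api": "servo_tool", "payload": {
  "targets": [
    {"travel": [0, 0.003, 0], "dr": [0, 0, 0], "hand": 0},
    {"travel": [0, 0.003, 0], "dr": [0, 0, 0], "hand": 0},
    {"travel": [0, 0.003, 0], "dr": [0, 0, 0], "hand": 0},
    {"travel": [0, 0.003, 0], "dr": [0, 0, 0], "hand": 0},
    {"travel": [0, 0.003, 0], "dr": [0, 0, 0], "hand": 0}
  ],
  "force": 45
}}

```text
time_s: 52.3
position: [435.9, -72.3, 278.7]
eef_rot: [[-0.997, 0.081, 0.003], [0.081, 0.997, -0.001], [-0.003, -0.0, -1.0]]
contact_force: [2.6, 4.6, 5.2]
opening: 13.3
```

Emit:
{"api": "servo_tool", "payload": {
  "targets": [
    {"travel": [0, 0, 0], "dr": [0, 0, 0.1], "hand": 0},
    {"travel": [0, 0, 0], "dr": [0, 0, 0.2], "hand": 0},
    {"travel": [0, 0, 0], "dr": [0, 0, 0.3], "hand": 0},
    {"travel": [0, 0, 0], "dr": [0, 0, 0.4], "hand": 0},
    {"travel": [0, 0, 0], "dr": [0, 0, 0.5], "hand": 0},
    {"travel": [0, 0, 0], "dr": [0, 0, 0.6], "hand": 0},
    {"travel": [0, 0, 0], "dr": [0, 0, 0.7], "hand": 0},
    {"travel": [0, 0, 0], "dr": [0, 0, 0.8], "hand": 0},
    {"travel": [0, 0, 0], "dr": [0, 0, 0.9], "hand": 0},
    {"travel": [0, 0, 0], "dr": [0, 0, 1], "hand": 0}
  ]
}}

```text
time_s: 53.3
position: [436.0, -72.1, 278.7]
eef_rot: [[-0.645, 0.764, 0.003], [0.764, 0.645, -0.001], [-0.003, 0.002, -1.0]]
contact_force: [1.8, 1.9, -1.3]
opening: 13.6
```

Run:
```python
from h import *
st()
```

```text
t 53.3 grasp [436.5 -72.1 114.7] yaw -49.81 tilt 0.19 F [ 1.8  1.9 -1.3] T [ 0.22 -0.06  0.05] op 13.6
```

Emit:
{"api": "servo_tool", "payload": {
  "targets": [
    {"travel": [0, 0, 0], "dr": [0, 0, 0.1], "hand": 0},
    {"travel": [0, 0, 0], "dr": [0, 0, 0.2], "hand": 0},
    {"travel": [0, 0, 0], "dr": [0, 0, 0.3], "hand": 0},
    {"travel": [0, 0, 0], "dr": [0, 0, 0.35], "hand": 0},
    {"travel": [0, 0, 0], "dr": [0, 0, 0.35], "hand": 0},
    {"travel": [0, 0, 0], "dr": [0, 0, 0.35], "hand": 0.5},
    {"travel": [0, 0, 0], "dr": [0, 0, 0.35], "hand": 0.5},
    {"travel": [0, 0, 0], "dr": [0, 0, 0.35], "hand": 0.5},
    {"travel": [0, 0, 0], "dr": [0, 0, 0.35], "hand": 0.5},
    {"travel": [0, 0, 0], "dr": [0, 0, 0.35], "hand": 0.5}
  ]
}}

```text
time_s: 54.3
position: [436.0, -72.1, 278.7]
eef_rot: [[-0.414, 0.91, 0.003], [0.91, 0.414, -0.001], [-0.002, 0.003, -1.0]]
contact_force: [-0.4, -0.2, -0.3]
opening: 41.2
```

Emit:
{"api": "servo_tool", "payload": {
  "targets": [
    {"travel": [0, 0, -0.06], "dr": [0, 0, 0], "hand": 0.6},
    {"travel": [0, 0, -0.15], "dr": [0, 0, 0], "hand": 0.7},
    {"travel": [0, 0, -0.28], "dr": [0, 0, 0], "hand": 0.7},
    {"travel": [0, 0, -0.42], "dr": [0, 0, 0], "hand": 0.7},
    {"travel": [0, 0, -0.5], "dr": [0, 0, 0], "hand": 0.7},
    {"travel": [0, 0, -0.5], "dr": [0, 0, 0], "hand": 0.7}
  ]
}}

```text
time_s: 54.9
position: [436.2, -72.3, 432.1]
eef_rot: [[-0.414, 0.91, 0.011], [0.91, 0.414, -0.004], [-0.008, 0.009, -1.0]]
contact_force: [0.4, -0.4, 0.1]
opening: 61.0
```

Run:
```python
from h import *
st()
s=snap('wrist','w36')
s=snap('scene','s36'); cv2.imwrite('pics/c36.png',cv2.resize(s['img'][130:240,170:300,::-1],None,fx=5,fy=5,interpolation=cv2.INTER_CUBIC))
```

```text
t 54.9 grasp [438.1 -72.9 268.1] yaw -65.54 tilt 0.69 F [ 0.4 -0.4  0.1] T [-0.09  0.05 -0.04] op 61.0
```

View pics/w36.png

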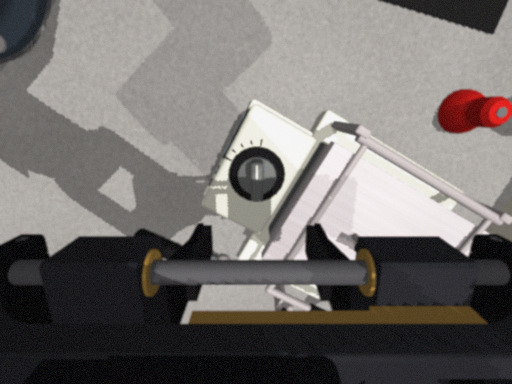

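View pics/c36.png

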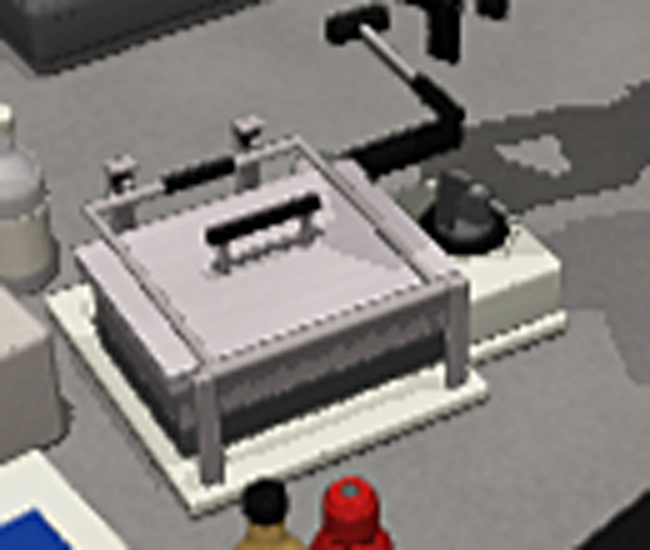

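Emit:
{"api": "servo_tool", "payload": {
  "targets": [
    {"travel": [0.08, 0, -0.1], "dr": [0, 0, 0], "hand": 0.7},
    {"travel": [0.2, 0.05, -0.2], "dr": [0, 0, 0], "hand": 0.7},
    {"travel": [0.32, 0.1, -0.25], "dr": [0, 0, 0], "hand": 0.7},
    {"travel": [0.44, 0.15, -0.25], "dr": [0, 0, 0], "hand": 0.7},
    {"travel": [0.56, 0.2, -0.25], "dr": [0, 0, 0], "hand": 0.7},
    {"travel": [0.68, 0.25, -0.25], "dr": [0, 0, 0], "hand": 0.7},
    {"travel": [0.8, 0.3, -0.25], "dr": [0, 0, 0], "hand": 0.7},
    {"travel": [0.9, 0.35, -0.25], "dr": [0, 0, 0], "hand": 0.7},
    {"travel": [0.95, 0.37, -0.25], "dr": [0, 0, 0], "hand": 0.7},
    {"travel": [0.95, 0.37, -0.25], "dr": [0, 0, 0], "hand": 0.7}
  ]
}}

```text
time_s: 56.0
position: [417.5, 235.3, 501.1]
eef_rot: [[-0.417, 0.909, -0.001], [0.909, 0.417, -0.002], [-0.001, -0.001, -1.0]]
contact_force: [0.1, -0.3, -0.3]
opening: 60.8
```

Run:
```python
from h import *
st()
a=ld('top0'); s=snap('top','top37'); 
cv2.imwrite('pics/c37.png',cv2.resize(s['img'][80:300,85:445,::-1],None,fx=2.2,fy=2.2,interpolation=cv2.INTER_CUBIC))
d=cv2.absdiff(a['img'],s['img']).max(2); cv2.imwrite('pics/d37.png',cv2.resize((d>50).astype(np.uint8)*255,None,fx=1.5,fy=1.5))
```

```text
t 56.0 grasp [417.3 235.  337.1] yaw -65.35 tilt 0.11 F [ 0.1 -0.3 -0.3] T [-0.04 -0.    0.04] op 60.8
```

View pics/c37.png

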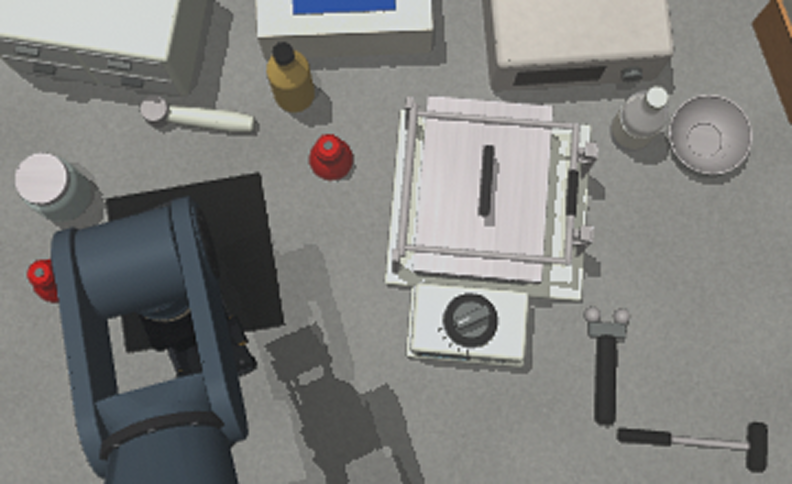

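View pics/d37.png

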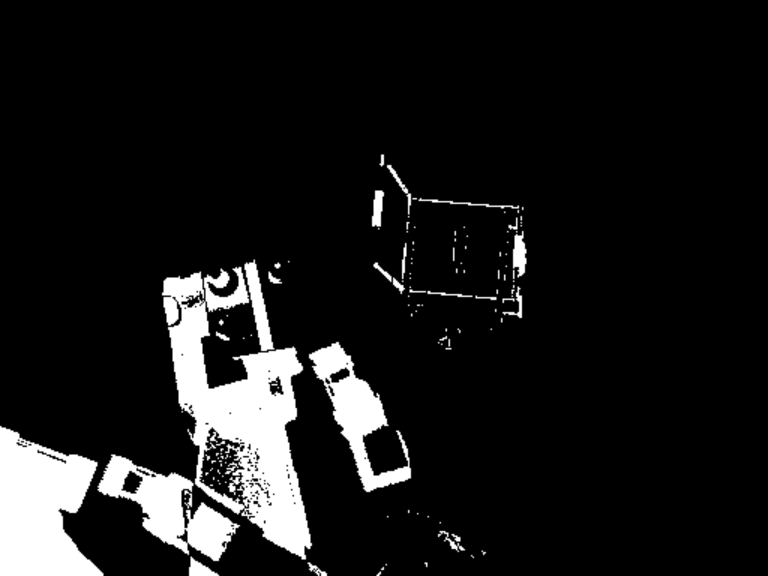

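Run:
```python
from h import *
print(manip.sign_off()); st()
```

```text
the job is handed in; nothing more can be done
None
the job is handed in; nothing more can be done
```

The job is done and handed in at about 56 s of the 210 s allowed. I lifted the lid off, stood the three blue cups present in this run on the chamber floor, put the lid back on, closed the bail, and turned the timer clockwise. I left both red look-alikes alone.

What the last checks showed:
- **Cups:** all three were upright in the chamber in the overhead picture taken just before the lid went back on, and the mat was empty. I could not see them after that.
- **Lid:** it touched down at the expected height (grasp point 147.2 mm) and looks flush in the views.
- **Bail:** my first press, while gripping the bar, read 34 N and the bar slid in the fingers, so I let go to check. Pressing from above, I met the cross bar at its closed height, and it did not move under about 18 N. It also shows in the catch in the pictures.
- **Timer knob:** I turned it about 61 degrees (roughly 1.06 rad). It stayed at the last tick after I let go.
- **Other things on the bench:** comparing overhead pictures from before and after shows no change. The arm covered the mat and partly one red cup in the final picture.

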